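# Fit collars and Büchner funnels to the filter flasks

## Task

Get both vacuum-filtration sets ready: into the neck of each filter flask (the two with a side arm) seat the bored rubber collar of its size, narrow end down and flange flat on the rim, then take the white porcelain funnel of that size from the wooden rack and stand it upright in that collar, fully home - large collar and funnel on the large flask, small ones on the small flask. Leave both flasks standing where they are, and do not disturb the plain flask, the solid stopper or the Petri dish.

Things in the scene. Friction and masses are not known exactly. Their poses are not given: they have to be found in the camera images.
- collar_l: Large collar: loose black rubber tapered sleeve with a top flange and a hole right through, standing narrow end down. 32 mm tall; flange 50 mm wide, at 22 to 32 mm above the origin; taper below it 32.4 down to 27 mm wide. Hole: 60 degree conical seat, 31.6 mm wide at the top, 10 mm deep, then a 19.6 mm bore. 45 g. Origin: centre of the narrow underside, z up the axis.
- collar_s: Small collar: the same kind. 30 mm tall; flange 40 mm wide, at 20 to 30 mm above the origin; taper below it 24.6 down to 20 mm wide. Hole: 60 degree conical seat, 26 mm wide at the top, 10 mm deep, then a 14 mm bore. 25 g. Origin: centre of the narrow underside, z up the axis.
- funnel_l: Large Büchner funnel: loose white porcelain, upright in one rack hole. 116 mm tall: from the top an open bowl 62 mm wide and 38 mm high with a sieve plate, a 60 degree cone (54 down to 16 mm, 33 mm high), a 16 mm stem 45 mm long. 200 g. Origin: centre of the stem's lower end, z up the axis; in the rack it is 22 mm (the rim 138 mm) above the bench.
- funnel_s: Small Büchner funnel: the same kind, in the other rack hole. 103 mm tall: bowl 46 mm wide and 34 mm high, 60 degree cone (40 down to 12 mm, 24 mm high), 12 mm stem 45 mm long. 100 g. Origin: centre of the stem's lower end, z up the axis; in the rack it is 19 mm (the rim 122 mm) above the bench.
- flask_l: Large filter flask: loose clear glass cone with a side arm (hose barb) and a grey C-shaped weight; 150 mm tall, base 85 mm, neck bore 34 mm, rim bead 45 mm wide; side arm along its +x, 116 mm up, out to 64 mm. 0.8 kg. Origin: centre of the underside, z up. When home, above this origin: collar origin 128, collar top 160, funnel origin 101.5, funnel rim 217 mm.
- flask_s: Small filter flask: the same kind; 105 mm tall, base 64 mm, neck bore 26 mm, rim bead 36 mm wide; side arm along its +x, 78 mm up, out to 55 mm. 0.5 kg with its weight. Origin: centre of the underside, z up. When home, above this origin: collar origin 85, collar top 115, funnel origin 58, funnel rim 161 mm.
- rack: Wooden two-deck funnel rack, fixed to the bench: 90 mm deep (its x) by 240 mm long (its y), upper deck's top 80 mm above the bench. Its two 31 mm holes lie on its y axis, 60 mm to either side of the middle; either funnel may hang in either hole. Origin: centre of its underside.
- flask_plain: Bystander: plain conical glass flask without side arm and without weight, 125 mm tall, base 72 mm in diameter, loose and light. Origin: centre of its underside. Not to be disturbed.
- stopper: Bystander: solid black rubber stopper, tapered, no hole and no flange, 44 mm wide at the top, 32 mm tall. Origin: centre of its underside. Not to be disturbed.
- petri: Bystander: closed glass Petri dish, 94 mm in diameter, 16 mm tall. Origin: centre of its underside. Not to be disturbed.
Mind the look-alikes: they are no part of the job. What is shaped like the collar_l but orange or pink is not meant.

How it is judged:
By the outcome, as a careful person would: the job done as asked, in the order asked, and still so for the second after the job is handed in, with the robot touching nothing.
It also fails if it takes over 141 s, if anything falls off the work surface, if the arm or the gripper's body presses on something with over 40 N, if the wrist force passes 120 N, or if a joint passes its speed limit or range.

## Robot

A 6-joint arm with a two-finger parallel gripper is mounted at the origin on the work surface. World frame = base frame: x ahead of the robot, y to its left, z up, the work surface at z = 0. Lengths are in m, angles in rad, forces in N, time in s.
With the tool pointing down it reaches from about 0.3 to 0.875 m from the base axis. Payload 6.4 kg.
Tool frame: the origin (TCP) lies between the finger pads; the fingertips stand 22 mm ahead of it and the grasp point (between the pads) lies 3 mm ahead of it; z points along the fingers, y is the direction in which the jaws open and shut (so a half turn about z gives the same grasp; the last joint's range is limited). The gripper opens to 88 mm and grips with 3 to 60 N. Pads are 18 mm wide; open, the fingers measure 123 mm over their backs; the gripper's body (75 mm by 187 mm) begins 45 mm behind the grasp point.
Start: joints at [-1.327, 0.181, 1.607, -0, 1.354, -0.206], TCP at [0.25, -0.518, 0.261] pointing down, gripper open.
Joint ranges: [-2.99, 2.99], [-0.89, 2.07], [0.3, 2.58], [-1.14, 4.28], [0, 2.63], [-3.12, 3.12]. Speed limits (rad/s): [2.57, 2.57, 3.01, 3.14, 3.14, 3.14].

## Interface

Orientations are given as a unit quaternion [w, x, y, z].
In Python, from cell import manip, imaging, sign_off gives the robot as it stands.
- The arm moves only by the tool servo_tool, never from a script. Its argument "steps" is a list that holds one entry, the list of rows, each a list of 7 numbers: the shift along the world's x, y, z in cm, then the turn, a rotation vector about the world's x, y, z in rad, then the closure in counts, from 0 (fully open) to 255 (shut). In form: [[[dx, dy, dz, wx, wy, wz, grip], ...]]. A call has 1 to 12 rows; each row shifts and turns the pose as measured when the row begins; what a row does not reach is not made up. A row lasts 1/8 s, in which the tool goes at most 62.5 mm and 10.7 degrees, less where a joint would pass 70% of its speed; a pose out of reach is approached as far as the arm can. A call is refused whole if a number of a shift passes 6.25 or a number of a turn 0.188, either way. A call with a gripper value outside its range is refused whole. The fingers move at their own pace and stop on an object; the grip force is fixed at half the most. Time passes only in rows, so rows that do not move let the fingers close. It gives the time, the measured TCP pose, the force and the opening at its end, in the units of the state.
- manip.observe(): the state, without advancing time (a new reading comes with each control period).
- imaging.snapshot(name): name is "scene" or "top" or "wrist"; returns the picture (384x512x3 uint8, red, green, blue); there is no depth.
- imaging.get_calibration(name): a dict with "vertical_fov" (degrees; the focal length in pixels is half the picture's height over the tangent of half this angle, whatever the lens; pixels are square), "cx", "cy" (the principal point, pixels), "D" ([k1, k2, p1, p2, k3] as OpenCV has them; the pictures are not rectified), "eye" and "orientation" of the camera in the world. Camera axes: x right, y up, looking along -z (the intrinsics and any distortion apply to the point x, -y, -z); pixel columns grow to the right and rows downward; lengths in m; the calibration is good to about 2 mm. A picture is of the moment at which its call begins: read the wrist's pose just before it. get_calibration takes no time and is no camera call; for the wrist camera it gives the pose at the moment of the call.
- sign_off(): hands the job in, once; it reports no verdict.
Trained networks look in the newest picture that a camera, given by its name, has taken for a name from the list of things; names that differ only in an ending like _2 or _b are one class to them, and where a whole thing is asked for, a point or a joint stands for the part that bears it (a point fixed in the world has none). Each returns a list of dicts, best first, with "p" (0 to 1); they miss things now and then, are a little off and sometimes report something else, mostly with a low value. They report only what shows in the picture. A call takes as long as a camera call. They do not tell look-alikes from the thing itself.
- imaging.recognise(camera, label): "point" ([x, y, z] in m, in the coordinates of the camera as it stood for that picture, good to about 4 mm: the middle of the surface that is visible of it).
The state is a dict: "clock": time; "joint_pos": joint angles; "qd": joint speeds; "joint_efforts": joint torques, N m; "ee_pos": TCP position; "orientation": TCP orientation; "wrist_force": force on the tool from outside, world axes, zero at the start; "ft_torque": the same for the moment, N m; "width": opening from 0.0 (shut) to 1.0 (fully open).
Only numpy, scipy, OpenCV 4.12 (cv2) and the standard library are available. Lean on these libraries where they do the work, as an engineer would, in place of code of your own. Each camera call takes 0.05 s, during which the arm holds its last target.

## Working session

There is one attempt and no reset: what is moved stays moved. The work goes in short steps, Python scripts to look and compute and a tool call to move; the robot and the scene stay as the last step left them, time stands still between calls to the robot, and variables do not carry over. Pictures are saved under pics/ and viewed, and the job is handed in when it is done.

Besides the shell and the picture viewer there is one more tool, called after ">>>" as a command line: name --argument value ..., lists and objects as JSON in quotes. servo_tool: Moves the arm, as the interface text tells. Its arguments: {"type":"object","properties":{"steps":{"type":"array"}},"required":["steps"]}

```bash
ls; mkdir -p pics
python3 - <<'E'
from cell import manip, imaging
import cv2
print(manip.observe())
for n in ["scene","top","wrist"]:
    im=imaging.snapshot(n); cv2.imwrite(f"pics/{n}0.png",cv2.resize(im[:,:,::-1],(800,600),interpolation=cv2.INTER_CUBIC))
    print(n,imaging.get_calibration(n))
E
```

```text
pics
{'clock': 0.0, 'joint_pos': array([-1.32732071e+00,  1.81536311e-01,  1.60796738e+00,  1.16896195e-05,
        1.35379878e+00, -2.06302765e-01]), 'qd': array([-0.00018236,  0.00023045,  0.00101216,  0.00082003,  0.00038777,
       -0.00051174]), 'joint_efforts': array([-1.07800890e-03, -4.33868480e+01, -3.41848505e+01,  7.00716907e-02,
        3.83867137e-02, -1.49250836e-04]), 'ee_pos': array([ 0.24988922, -0.51732672,  0.2598324 ]), 'orientation': array([-8.54868529e-04,  9.74818748e-01,  2.22997034e-01, -1.01831353e-05]), 'wrist_force': array([-0.83730379,  0.2263589 , -0.35799926]), 'ft_torque': array([ 0.01204307, -0.0350273 ,  0.00536012]), 'width': 0.9976628316060587}
scene {'vertical_fov': 47.2843565831833, 'cx': 255.12694836134813, 'cy': 192.95585414228375, 'D': array([0.05283517, 0.        , 0.        , 0.        , 0.        ]), 'eye': array([ 1.07065512, -0.57856556,  1.0192556 ]), 'orientation': array([0.87600931, 0.31724648, 0.12301005, 0.34180533])}
top {'vertical_fov': 51.83863460500365, 'cx': 259.31137267102196, 'cy': 186.70732566535764, 'D': array([0.01997996, 0.        , 0.        , 0.        , 0.        ]), 'eye': array([ 0.39246063, -0.01075967,  1.06618777]), 'orientation': array([-0.7007744 , -0.04899349,  0.03757804,  0.71070582])}
wrist {'vertical_fov': 59.71466973866573, 'cx': 258.7952611698973, 'cy': 196.85663096020141, 'D': array([-0.09862254,  0.        ,  0.        ,  0.        ,  0.        ]), 'eye': array([ 0.31807506, -0.48481311,  0.38373603]), 'orientation': array([ 0.83791449, -0.12277293,  0.07860993, -0.52597205])}
```

View pics/scene0.png

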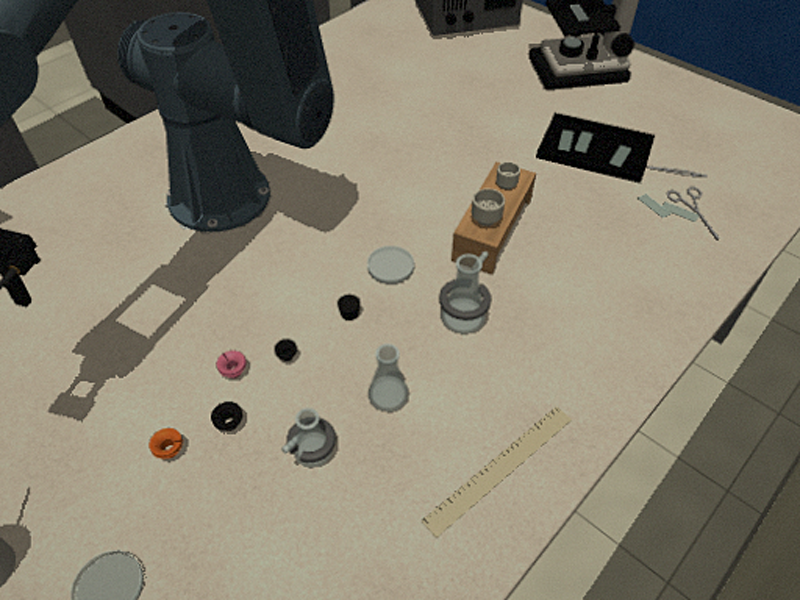

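View pics/top0.png

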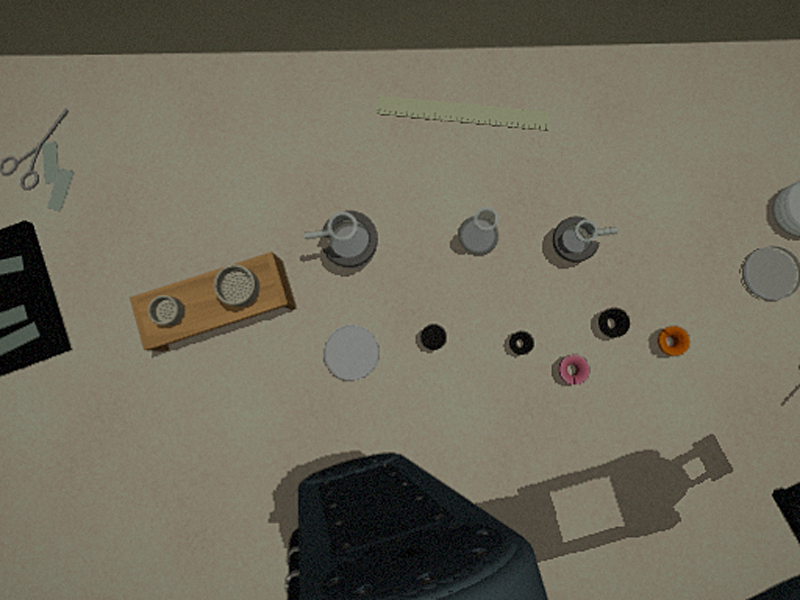

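View pics/wrist0.png

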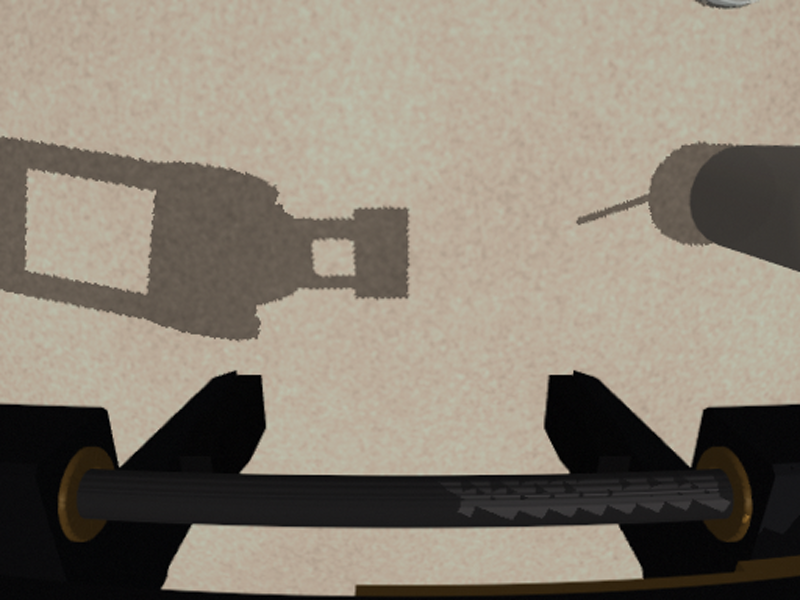

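```bash
cat > h.py <<'E'
import numpy as np, cv2
from scipy.spatial.transform import Rotation as R
from cell import manip, imaging
def K(c):
    f=192/np.tan(np.radians(c['vertical_fov'])/2)
    return np.array([[f,0,c['cx']],[0,f,c['cy']],[0,0,1]])
def Rc(c):
    w,x,y,z=c['orientation']; return R.from_quat([x,y,z,w]).as_matrix()@np.diag([1,-1,-1.])  # cv cam -> world
def proj(c,P):
    P=np.atleast_2d(P).astype(float); M=Rc(c).T; t=-M@c['eye']
    return cv2.projectPoints(P,cv2.Rodrigues(M)[0],t,K(c),np.array(c['D']))[0][:,0]
def ray(c,uv,z):
    uv=np.atleast_2d(uv).astype(float).reshape(-1,1,2)
    n=cv2.undistortPoints(uv,K(c),np.array(c['D']))[:,0]
    d=np.c_[n,np.ones(len(n))]@Rc(c).T
    return c['eye']+d*((z-c['eye'][2])/d[:,2])[:,None]
def pt(c,p):
    w,x,y,z=c['orientation']; return c['eye']+R.from_quat([x,y,z,w]).apply(p)
def circ(cx,cy,z,r,n=60):
    a=np.linspace(0,2*np.pi,n); return np.c_[cx+r*np.cos(a),cy+r*np.sin(a),0*a+z]
E
python3 - <<'E'
from h import *
for n in ["top","scene"]:
    imaging.snapshot(n); c=imaging.get_calibration(n)
    for l in "collar_l collar_s funnel_l funnel_s flask_l flask_s rack flask_plain stopper petri".split():
        for r in imaging.recognise(n,l)[:3]:
            if r['p']>.2:
                w=pt(c,r['point']); print(n,l,round(r['p'],2),w.round(3),(proj(c,w)[0]*800/512).round())
E
```

```text
top collar_l 0.8 [ 0.432 -0.442  0.03 ] [676. 341.]
top collar_l 0.71 [ 0.386 -0.273  0.034] [575. 370.]
top collar_l 0.57 [ 0.432 -0.188  0.027] [521. 342.]
top collar_s 0.8 [ 0.432 -0.442  0.03 ] [676. 341.]
top collar_s 0.71 [ 0.386 -0.273  0.034] [575. 370.]
top collar_s 0.57 [ 0.432 -0.188  0.027] [521. 342.]
top funnel_l 0.74 [0.491 0.384 0.102] [164. 308.]
top funnel_l 0.69 [0.528 0.269 0.105] [237. 283.]
top funnel_s 0.74 [0.491 0.384 0.102] [164. 308.]
top funnel_s 0.69 [0.528 0.269 0.105] [237. 283.]
top flask_l 0.8 [ 0.601 -0.281  0.045] [575. 240.]
top flask_l 0.67 [0.603 0.091 0.063] [352. 240.]
top flask_s 0.8 [ 0.601 -0.281  0.045] [575. 240.]
top flask_s 0.67 [0.603 0.091 0.063] [352. 240.]
top rack 0.78 [0.5   0.327 0.076] [206. 304.]
top flask_plain 0.65 [ 0.61  -0.119  0.054] [479. 235.]
top stopper 0.5 [ 0.443 -0.039  0.031] [432. 337.]
top petri 0.96 [0.419 0.095 0.013] [353. 353.]
scene collar_l 0.81 [ 0.441 -0.44   0.032] [165. 443.]
scene collar_l 0.54 [ 0.44  -0.19   0.033] [284. 349.]
scene collar_l 0.51 [ 0.464 -0.341  0.03 ] [224. 413.]
scene collar_s 0.81 [ 0.441 -0.44   0.032] [165. 443.]
scene collar_s 0.54 [ 0.44  -0.19   0.033] [284. 349.]
scene collar_s 0.51 [ 0.464 -0.341  0.03 ] [224. 413.]
scene funnel_l 0.84 [0.526 0.274 0.123] [489. 202.]
scene funnel_l 0.46 [0.496 0.38  0.107] [509. 175.]
scene funnel_s 0.84 [0.526 0.274 0.123] [489. 202.]
scene funnel_s 0.46 [0.496 0.38  0.107] [509. 175.]
scene flask_l 0.62 [0.627 0.087 0.066] [467. 303.]
scene flask_l 0.62 [ 0.622 -0.288  0.044] [313. 446.]
scene flask_s 0.62 [0.627 0.087 0.066] [467. 303.]
scene flask_s 0.62 [ 0.622 -0.288  0.044] [313. 446.]
scene rack 0.88 [0.528 0.259 0.082] [483. 222.]
scene flask_plain 0.61 [ 0.643 -0.132  0.06 ] [390. 385.]
scene stopper 0.78 [ 0.453 -0.039  0.035] [350. 303.]
scene stopper 0.44 [0.527 0.272 0.123] [489. 203.]
scene petri 0.56 [0.424 0.103 0.019] [390. 260.]
```

Run:
```python
from h import *
s=manip.observe(); c=imaging.get_calibration("wrist")
w,x,y,z=s['orientation']; T=R.from_quat([x,y,z,w])
print("eye in tool",T.inv().apply(c['eye']-s['ee_pos']), "axes in tool\n",(T.as_matrix().T@Rc(c)).round(3))
```

```text
eye in tool [ 7.55819129e-02  9.23273655e-05 -1.23682609e-01] axes in tool
 [[-0.    -0.957 -0.289]
 [ 1.    -0.    -0.001]
 [ 0.001 -0.289  0.957]]
```

>>> servo_tool --steps '[[[3, 3, 1, 0, 0, 0.187, 0], [3, 3, 1, 0, 0, 0.187, 0], [3, 3, 1, 0, 0, 0.187, 0], [3, 3, 1, 0, 0, 0.187, 0], [3, 2, 0, 0, 0, 0.187, 0], [2, 0, 0, 0, 0, 0.187, 0], [0, 0, 0, 0, 0, 0, 0]]]'

```text
clock: 2.12
ee_pos: [0.4241, -0.3731, 0.3024]
orientation: [0.001, 0.703, 0.711, -0.0]
wrist_force: [0.3, -0.4, 0.2]
width: 0.999
```

Run:
```python
from h import *
im=imaging.snapshot("wrist"); c=imaging.get_calibration("wrist"); np.save("w1.npy",im); 
cv2.imwrite("pics/w1.png",cv2.resize(im[:,:,::-1],(800,600),interpolation=cv2.INTER_CUBIC))
for l,z in (("collar_l",.03),("flask_s",.1)):
  for r in imaging.recognise("wrist",l)[:5]:
    w=pt(c,r['point']); print(l,round(r['p'],2),w.round(4),(proj(c,w)[0]*800/512).round())
```

```text
collar_l 0.92 [ 0.4339 -0.4404  0.0341] [416. 337.]
collar_l 0.86 [ 0.3891 -0.2665  0.0278] [357. 106.]
collar_l 0.79 [ 0.4736 -0.3416  0.0318] [471. 212.]
collar_l 0.62 [ 0.4345 -0.2002  0.0306] [422.   8.]
flask_s 0.58 [ 0.5965 -0.2874  0.0576] [654. 142.]
```

View pics/w1.png

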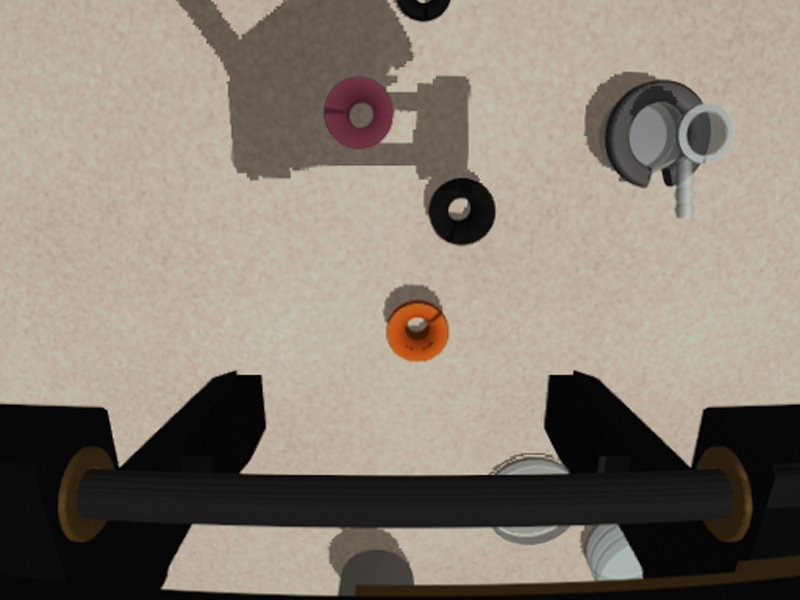

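```bash
cat >> h.py <<'E'
def fit(im,c,x0,y0,circles,rng=.015,step=.0005,ring=None):
    """circles: list of (z,r). maximise mean signed-free normal gradient on projected circles"""
    g=cv2.GaussianBlur(cv2.cvtColor(im,cv2.COLOR_RGB2GRAY).astype(np.float32),(0,0),0.8)
    best=[]
    def score(x,y):
        s=0
        for z,r in circles:
            a=proj(c,circ(x,y,z,r-.0012,72)); b=proj(c,circ(x,y,z,r+.0012,72))
            va=cv2.remap(g,a[:,0].astype(np.float32)[None],a[:,1].astype(np.float32)[None],cv2.INTER_LINEAR)
            vb=cv2.remap(g,b[:,0].astype(np.float32)[None],b[:,1].astype(np.float32)[None],cv2.INTER_LINEAR)
            d=np.clip(va-vb,-40,40); s+=abs(d.mean())
        return s
    bx=(x0,y0)
    for st,rg in ((.002,rng),(.0005,.003),(.0002,.0008)):
        n=int(round(rg/st)); best=max(((score(bx[0]+i*st,bx[1]+j*st),bx[0]+i*st,bx[1]+j*st) for i in range(-n,n+1) for j in range(-n,n+1)))
        bx=best[1:]
    return np.array(best)
def draw(im,c,x,y,circles,name,crop=60,scale=5):
    o=im[:,:,::-1].copy(); 
    u=proj(c,[[x,y,circles[0][0]]])[0].astype(int)
    x0,y0=max(u[0]-crop,0),max(u[1]-crop,0)
    o=cv2.resize(o[y0:u[1]+crop,x0:u[0]+crop],None,fx=scale,fy=scale,interpolation=cv2.INTER_CUBIC)
    for z,r in circles:
        p=(proj(c,circ(x,y,z,r))-[x0,y0]+.5)*scale-.5
        cv2.polylines(o,[p.round().astype(np.int32)],True,(0,255,0),1)
    cv2.imwrite("pics/"+name+".png",o); return o
E
python3 - <<'E'
from h import *
im=np.load("w1.npy"); c=imaging.get_calibration("wrist")
t=[]
for n,x,y,C in (("cl",.468,-.339,[(.032,.025)]),("fs",.62,-.28,[(.105,.018)]),("pink",.389,-.27,[(.032,.025)]),("or",.434,-.442,[(.032,.025)])):
    b=fit(im,c,x,y,C); print(n,b.round(4)); o=draw(im,c,b[1],b[2],C,n+"1",35,8); t.append(cv2.resize(o,(380,300)))
cv2.imwrite("pics/m1.png",np.vstack([np.hstack(t[:2]),np.hstack(t[2:])]))
E
```

```text
cl [40.      0.4667 -0.3411]
fs [15.7965  0.6075 -0.2825]
pink [24.7776  0.389  -0.2715]
or [30.1886  0.4335 -0.436 ]
```

View pics/m1.png

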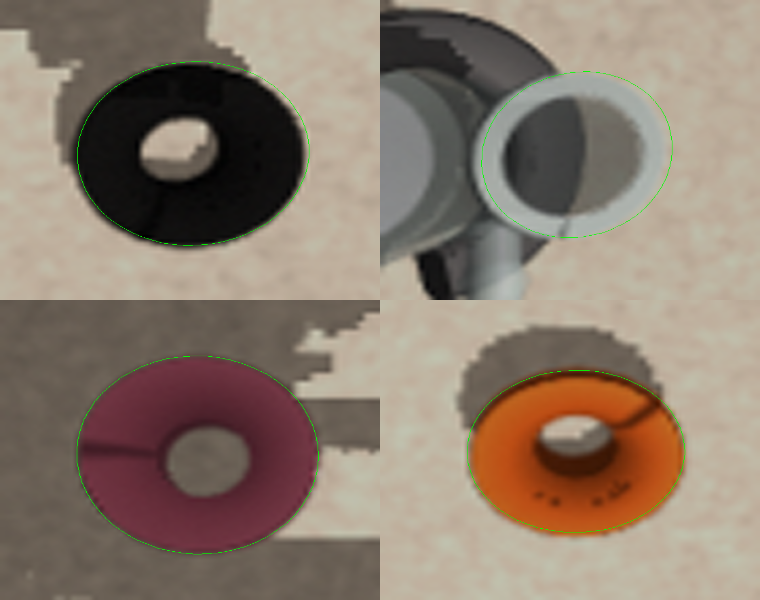

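>>> servo_tool --steps '[[[2, 1.6, -4, 0, 0, -0.01, 0], [2.2, 1.6, -5, 0, 0, 0, 0], [0, 0, -5, 0, 0, 0, 0], [0, 0, -5, 0, 0, 0, 0], [0, 0, 0, 0, 0, 0, 0]]]'

```text
clock: 2.9
ee_pos: [0.4609, -0.3442, 0.1094]
orientation: [0.002, 0.715, 0.699, -0.001]
wrist_force: [-0.1, 1.4, 0.5]
width: 0.998
```

```bash
sed -i 's/np.clip(va-vb,-40,40)/np.clip(va-vb,-120,120)/' h.py
cat > meas.py <<'E'
import sys
from h import *
# args: cam name x y then z,r ...
cam,name,x,y=sys.argv[1],sys.argv[2],float(sys.argv[3]),float(sys.argv[4])
C=[tuple(map(float,a.split(','))) for a in sys.argv[5:]]
s=manip.observe(); im=imaging.snapshot(cam); c=imaging.get_calibration(cam)
np.save(f"pics/{name}.npy",im)
b=fit(im,c,x,y,C); print(name,b.round(4),"tcp",s['ee_pos'].round(4),"d(cm)",((b[1:]-s['ee_pos'][:2])*100).round(2))
o=draw(im,c,b[1],b[2],C,name+"_fit",70,4)
cv2.imwrite(f"pics/{name}.png",cv2.resize(im[:,:,::-1],(640,480)))
E
python3 meas.py wrist cl2 .4665 -.341 .032,.025
```

```text
cl2 [105.6878   0.47    -0.344 ] tcp [ 0.4609 -0.3442  0.1094] d(cm) [0.91 0.02]
```

View pics/cl2_fit.png

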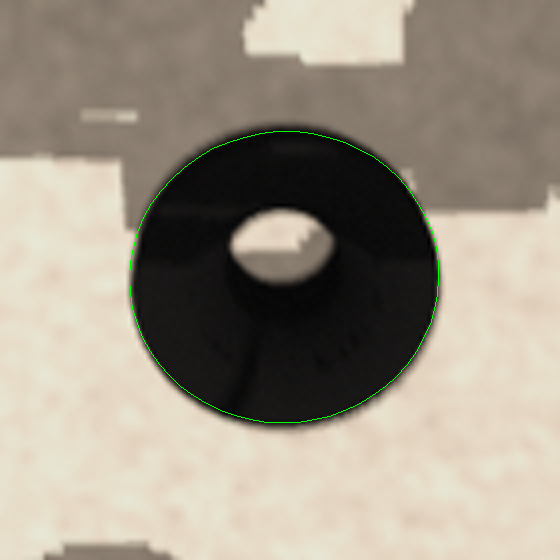

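View pics/cl2.png

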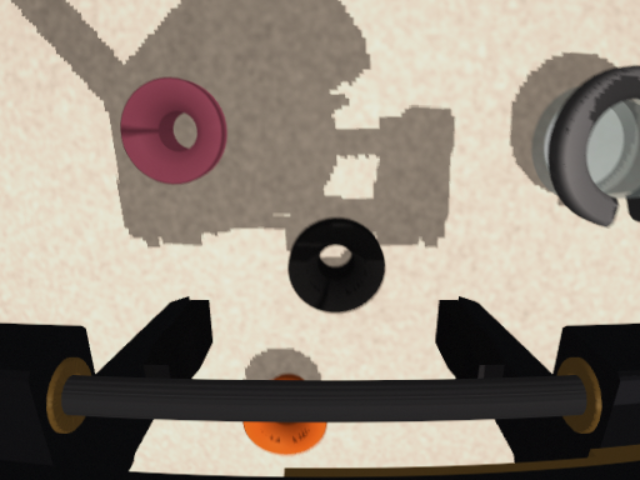

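```bash
sed -i 's/^s=manip.observe(); im=imaging.snapshot(cam); c=imaging.get_calibration(cam)/s=manip.observe(); c=imaging.get_calibration(cam); im=imaging.snapshot(cam)/' meas.py
python3 meas.py wrist cl3 .4665 -.341 .032,.025; python3 meas.py wrist cl4 .4665 -.341 .032,.025; python3 -c "
from h import *
print(manip.observe()['orientation'],manip.observe()['qd'].round(4),imaging.get_calibration('wrist'))"
```

```text
cl3 [112.0866   0.4682  -0.3408] tcp [ 0.4624 -0.3459  0.1122] d(cm) [0.58 0.51]
cl4 [113.1399   0.4682  -0.3405] tcp [ 0.4637 -0.3471  0.1143] d(cm) [0.45 0.66]
[ 0.00833652  0.7144389   0.69964669 -0.00144163] [ 0.0072 -0.0202 -0.0176  0.0029 -0.0082 -0.0047] {'vertical_fov': 59.71466973866573, 'cx': 258.7952611698973, 'cy': 196.85663096020141, 'D': array([-0.09862254,  0.        ,  0.        ,  0.        ,  0.        ]), 'eye': array([ 0.4658116 , -0.27108843,  0.23822604]), 'orientation': array([ 0.98828072, -0.15220383, -0.00301629, -0.01123054])}
```

>>> servo_tool --steps '[[[0, 0, 0, 0, 0, 0, 0], [0, 0, 0, 0, 0, 0, 0], [0, 0, 0, 0, 0, 0, 0]]]'

```text
clock: 3.42
ee_pos: [0.4666, -0.3508, 0.1217]
orientation: [0.013, 0.715, 0.699, -0.002]
wrist_force: [0.4, -0.5, 0.3]
width: 1.001
```

```bash
python3 -c "
from h import *
s=manip.observe();print(s)"; python3 meas.py wrist cl5 .4665 -.341 .032,.025
```

```text
{'clock': 3.425, 'joint_pos': array([-0.84670491,  0.34514667,  1.70874753, -0.00240827,  1.06096757,
       -0.82340063]), 'qd': array([ 3.05388560e-05, -1.21443388e-02, -5.59941402e-03, -1.04882853e-03,
        3.76681914e-03,  1.56793479e-03]), 'joint_efforts': array([-4.51948831e-02, -4.67545545e+01, -2.95603108e+01,  2.48284527e-02,
       -5.75052551e-02,  1.61008044e-03]), 'ee_pos': array([ 0.46664603, -0.35077665,  0.12167421]), 'orientation': array([ 0.01329601,  0.71483268,  0.699167  , -0.00172082]), 'wrist_force': array([ 0.35270007, -0.4968586 ,  0.32683371]), 'ft_torque': array([-0.05508602, -0.02694378, -0.02453839]), 'width': 1.00104860597374}
cl5 [114.1488   0.468   -0.3403] tcp [ 0.4666 -0.3508  0.1217] d(cm) [0.14 1.05]
```

```bash
cat > need.py <<'E'
import sys
from h import *
t=np.array(list(map(float,sys.argv[1:4]))); yaw=float(sys.argv[4]) if len(sys.argv)>4 else 90
s=manip.observe(); w,x,y,z=s['orientation']; q=R.from_quat([x,y,z,w])
d=R.from_euler('z',yaw,degrees=True)*R.from_euler('x',180,degrees=True)
print("shift cm",((t-s['ee_pos'])*100).round(2),"rot",(d*q.inv()).as_rotvec().round(3),"tcp",s['ee_pos'].round(4),"F",s['wrist_force'].round(1),"w",round(s['width'],3),"t",round(s['clock'],2))
E
python3 need.py .468 -.3405 .03
```

```text
shift cm [ 0.13  1.03 -9.17] rot [0.021 0.016 0.022] tcp [ 0.4667 -0.3508  0.1217] F [0.4 0.1 0.7] w 0.999 t 3.48
```

>>> servo_tool --steps '[[[0.1, 1.0, -2.5, 0.021, 0.016, 0.022, 0], [0, 0, -2.5, 0, 0, 0, 0], [0, 0, -1.5, 0, 0, 0, 0], [0, 0, 0, 0, 0, 0, 0], [0, 0, 0, 0, 0, 0, 0]]]'

```text
clock: 4.1
ee_pos: [0.4689, -0.3416, 0.0574]
orientation: [0.002, 0.707, 0.707, -0.0]
wrist_force: [0.9, 0.1, 1.3]
width: 0.997
```

```bash
python3 need.py .468 -.3405 .03;python3 meas.py wrist cl6 .4665 -.341 .032,.025
```

```text
shift cm [-0.09  0.11 -2.74] rot [ 0.003  0.003 -0.001] tcp [ 0.4689 -0.3416  0.0574] F [0.9 0.1 1.3] w 0.997 t 4.1
cl6 [117.4723   0.4682  -0.3397] tcp [ 0.4689 -0.3416  0.0574] d(cm) [-0.07  0.19]
```

>>> servo_tool --steps '[[[-0.1, 0.15, -1.5, 0, 0, 0, 0], [0, 0, -1, 0, 0, 0, 0], [0, 0, 0, 0, 0, 0, 0], [0, 0, 0, 0, 0, 0, 0]]]'

```text
clock: 4.65
ee_pos: [0.4682, -0.3405, 0.0317]
orientation: [0.003, 0.707, 0.707, -0.0]
wrist_force: [-0.8, 0.5, -0.3]
width: 1.003
```

```bash
python3 need.py .468 -.3398 .03
```

```text
shift cm [-0.02  0.07 -0.17] rot [ 0.004  0.004 -0.001] tcp [ 0.4682 -0.3405  0.0317] F [-0.8  0.5 -0.3] w 1.003 t 4.65
```

>>> servo_tool --steps '[[[0, 0.07, -0.2, 0.004, 0.004, 0, 60], [0, 0, 0, 0, 0, 0, 90], [0, 0, 0, 0, 0, 0, 255], [0, 0, 0, 0, 0, 0, 255], [0, 0, 0, 0, 0, 0, 255], [0, 0, 0, 0, 0, 0, 255]]]'

```text
clock: 5.4
ee_pos: [0.4687, -0.3402, 0.0304]
orientation: [0.001, 0.707, 0.707, -0.0]
wrist_force: [-0.8, 0.3, -0.0]
width: 0.547
```

```bash
python3 need.py .468 -.3398 .03; python3 meas.py wrist cl7 .4682 -.34 .032,.025
```

```text
shift cm [-0.07  0.04 -0.04] rot [ 0.001  0.001 -0.001] tcp [ 0.4687 -0.3402  0.0304] F [-0.8  0.3 -0. ] w 0.547 t 5.4
cl7 [36.8156  0.4697 -0.3388] tcp [ 0.4687 -0.3402  0.0304] d(cm) [0.1  0.14]
```

View pics/cl7_fit.png

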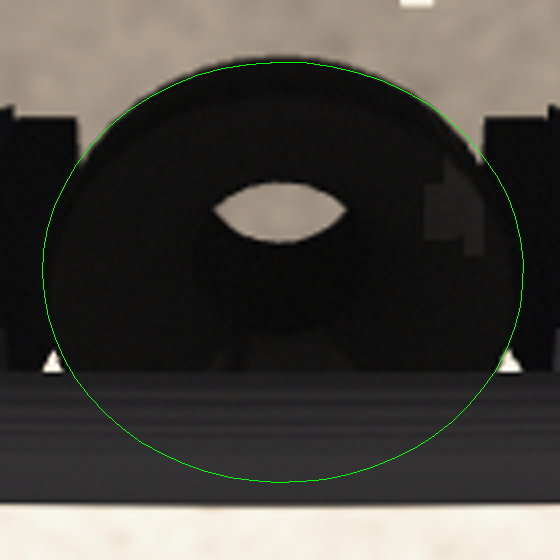

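Run:
```python
from h import *
c=imaging.get_calibration("top"); im=imaging.snapshot("top")
for n,x,y,C in (("fl",.6,.09,[(.15,.0225)]),("fs",.607,-.2825,[(.105,.018)]),("cs",.433,-.19,[(.03,.02)]),("fun_l",.525,.27,[(.138,.031)]),("fun_s",.493,.383,[(.122,.023)])):
    print(n,fit(im,c,x,y,C).round(4))
```

```text
fl [13.3233  0.6085  0.098 ]
fs [10.6127  0.6088 -0.2758]
cs [39.6439  0.4325 -0.1863]
fun_l [13.0074  0.5239  0.2654]
fun_s [12.2622  0.488   0.38  ]
```

>>> servo_tool --steps '[[[0, 0, 3, 0, 0, 0, 255], [0, 0, 5, 0, 0, 0, 255], [0, 0, 5, 0, 0, 0, 255], [0.5, 1, 5, 0, 0, 0, 255], [1, 4, 4, 0, 0, 0, 255], [1.5, 5, 1, 0, 0, 0, 255], [1.5, 5, 0, 0, 0, 0, 255], [1.5, 5, 0, 0, 0, 0, 255], [0, 0, 0, 0, 0, 0, 255], [0, 0, 0, 0, 0, 0, 255]]]'

```text
clock: 6.75
ee_pos: [0.5278, -0.1335, 0.2681]
orientation: [0.001, 0.708, 0.707, 0.001]
wrist_force: [-0.3, 0.0, -0.3]
width: 0.548
```

```bash
python3 need.py .61 .02 .25
```

```text
shift cm [ 8.22 15.35 -1.81] rot [-0.     0.003  0.002] tcp [ 0.5278 -0.1335  0.2681] F [-0.3  0.  -0.3] w 0.548 t 6.75
```

>>> servo_tool --steps '[[[2.5, 5, 0, 0, 0, 0, 255], [2.5, 5, 0, 0, 0, 0, 255], [2.3, 4, -1, 0, 0, 0, 255], [0, 0, 0, 0, 0, 0, 255], [0, 0, 0, 0, 0, 0, 255], [0, 0, 0, 0, 0, 0, 255]]]'

```text
clock: 7.5
ee_pos: [0.6019, -0.0004, 0.2569]
orientation: [0.001, 0.713, 0.702, -0.0]
wrist_force: [0.3, -0.4, -0.8]
width: 0.549
```

```bash
python3 need.py .61 .02 .25; python3 meas.py wrist fl1 .6085 .098 .15,.0225; python3 meas.py wrist fl1 .6085 .098 .15,.017
```

```text
shift cm [ 0.81  2.04 -0.69] rot [0.002 0.001 0.015] tcp [ 6.019e-01 -4.000e-04  2.569e-01] F [ 0.3 -0.4 -0.8] w 0.549 t 7.5
fl1 [76.8205  0.6118  0.0995] tcp [ 6.019e-01 -4.000e-04  2.569e-01] d(cm) [0.99 9.99]
fl1 [54.5862  0.612   0.1   ] tcp [ 6.019e-01 -5.000e-04  2.570e-01] d(cm) [ 1.01 10.05]
```

View pics/fl1.png

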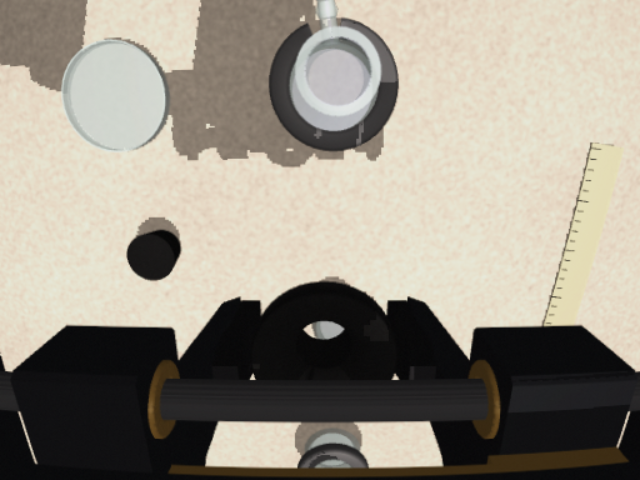

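View pics/fl1_fit.png

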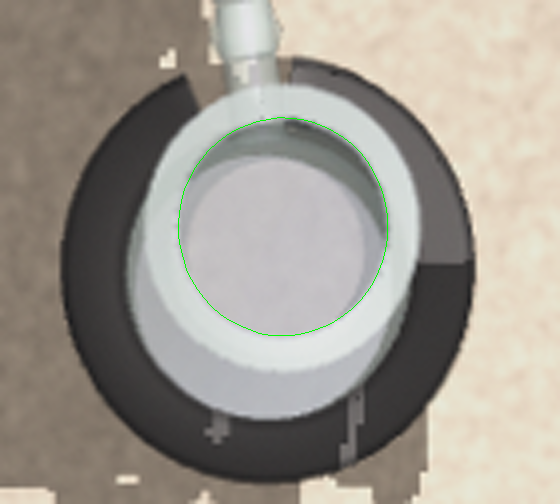

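>>> servo_tool --steps '[[[0.5, 4, 0, 0, 0, 0.015, 255], [0.4, 4, 0, 0, 0, 0, 255], [0, 1.5, -1, 0, 0, 0, 255], [0, 0, -3, 0, 0, 0, 255], [0, 0, 0, 0, 0, 0, 255], [0, 0, 0, 0, 0, 0, 255]]]'

```text
clock: 8.35
ee_pos: [0.6112, 0.0912, 0.2177]
orientation: [0.003, 0.71, 0.705, 0.0]
wrist_force: [0.2, -0.2, 0.6]
width: 0.546
```

```bash
python3 need.py .611 .0986 .19; python3 meas.py wrist fl2 .6118 .0998 .15,.0225
```

```text
shift cm [-0.02  0.74 -2.77] rot [0.004 0.005 0.007] tcp [0.6112 0.0912 0.2177] F [ 0.2 -0.2  0.6] w 0.546 t 8.35
fl2 [37.7497  0.6116  0.0995] tcp [0.6112 0.0912 0.2177] d(cm) [0.04 0.83]
```

View pics/fl2.png

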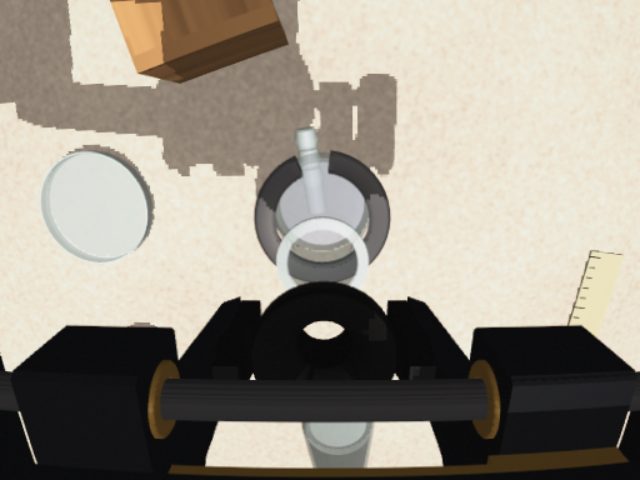

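>>> servo_tool --steps '[[[0, 0.75, 0, 0.004, 0.005, 0.007, 255], [0, 0, -1, 0, 0, 0, 255], [0, 0, -1, 0, 0, 0, 255], [0, 0, 0, 0, 0, 0, 255], [0, 0, 0, 0, 0, 0, 255]]]'

```text
clock: 9.02
ee_pos: [0.6118, 0.0985, 0.1977]
orientation: [0.0, 0.707, 0.707, 0.0]
wrist_force: [-0.6, -0.1, -0.3]
width: 0.545
```

```bash
python3 need.py .611 .0984 .158; python3 meas.py wrist fl3 .6118 .0998 .15,.0225
```

```text
shift cm [-0.08 -0.01 -3.97] rot [0.    0.001 0.001] tcp [0.6118 0.0985 0.1977] F [-0.6 -0.1 -0.3] w 0.545 t 9.03
fl3 [45.926   0.612   0.0996] tcp [0.6118 0.0985 0.1977] d(cm) [0.02 0.11]
```

View pics/fl3.png

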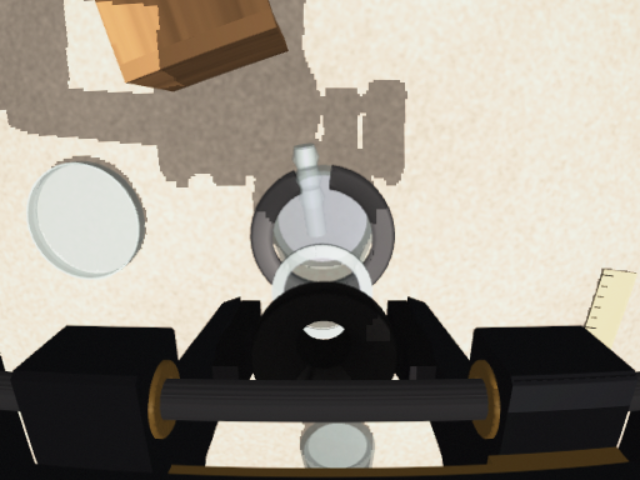

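>>> servo_tool --steps '[[[-0.05, 0, -1, 0, 0, 0, 255], [0, 0, -1, 0, 0, 0, 255], [0, 0, -0.5, 0, 0, 0, 255], [0, 0, 0, 0, 0, 0, 255]]]'

```text
clock: 9.57
ee_pos: [0.6111, 0.0987, 0.1708]
orientation: [0.0, 0.707, 0.707, 0.0]
wrist_force: [0.2, -0.2, -0.9]
width: 0.55
```

```bash
python3 need.py .611 .0984 .158
```

```text
shift cm [-0.01 -0.03 -1.28] rot [-0.     0.001  0.001] tcp [0.6111 0.0987 0.1708] F [ 0.2 -0.2 -0.9] w 0.55 t 9.57
```

Collar is 9 mm into the neck with no force.

>>> servo_tool --steps '[[[0, 0, -0.5, 0, 0, 0, 255], [0, 0, -0.4, 0, 0, 0, 255], [0, 0, -0.2, 0, 0, 0, 255], [0, 0, -0.2, 0, 0, 0, 255]]]'

```text
clock: 10.07
ee_pos: [0.6116, 0.0996, 0.1583]
orientation: [0.0, 0.707, 0.707, 0.002]
wrist_force: [-2.2, 2.7, 8.4]
width: 0.546
```

```bash
python3 need.py .611 .0984 .158
```

```text
shift cm [-0.06 -0.12 -0.03] rot [-0.002  0.003  0.   ] tcp [0.6116 0.0996 0.1583] F [-2.2  2.7  8.4] w 0.546 t 10.07
```

>>> servo_tool --steps '[[[0, 0, -0.1, 0, 0, 0, 255], [0, 0, 0, 0, 0, 0, 60], [0, 0, 0, 0, 0, 0, 60], [0, 0, 0, 0, 0, 0, 60], [0, 0, 0, 0, 0, 0, 60]]]'

```text
clock: 10.7
ee_pos: [0.612, 0.0987, 0.1577]
orientation: [0.001, 0.707, 0.707, 0.001]
wrist_force: [-0.0, -0.1, -0.4]
width: 0.765
```

>>> servo_tool --steps '[[[0, 0, 2, 0, 0, 0, 60], [0, 0, 3, 0, 0, 0, 60], [0, -3, 4, 0, 0, 0, 60], [0, -5, 2, 0, 0, 0, 0], [0, 0, 0, 0, 0, 0, 0], [0, 0, 0, 0, 0, 0, 0]]]'

```text
clock: 11.45
ee_pos: [0.6123, 0.0172, 0.2779]
orientation: [0.004, 0.707, 0.707, 0.003]
wrist_force: [0.1, 0.8, 0.3]
width: 0.996
```

```bash
python3 need.py .611 .0984 .158; python3 meas.py wrist fl4 .6118 .0998 .16,.025
```

```text
shift cm [ -0.13   8.12 -11.99] rot [ 0.001  0.009 -0.001] tcp [0.6123 0.0172 0.2779] F [0.1 0.8 0.3] w 0.996 t 11.45
fl4 [42.5178  0.6121  0.0985] tcp [0.6123 0.0172 0.2779] d(cm) [-0.02  8.13]
```

View pics/fl4_fit.png

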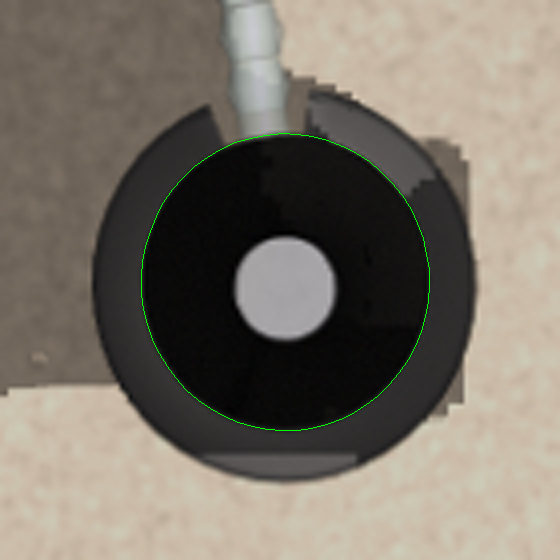

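>>> servo_tool --steps '[[[-4, -5, 0, 0, 0, 0, 0], [-4, -5, 0, 0, 0, 0, 0], [-4, -5, 0, 0, 0, 0, 0], [-4, -5, -3, 0, 0.005, 0, 0], [-1.5, -1, -4, 0, 0, 0, 0], [0, 0, -3, 0, 0, 0, 0], [0, 0, 0, 0, 0, 0, 0], [0, 0, 0, 0, 0, 0, 0], [0, 0, 0, 0, 0, 0, 0]]]'

```text
clock: 12.62
ee_pos: [0.4404, -0.1802, 0.1781]
orientation: [0.0, 0.702, 0.712, 0.001]
wrist_force: [0.5, -0.4, -0.0]
width: 1.001
```

```bash
python3 need.py .434 -.187 .03; python3 meas.py wrist cs1 .434 -.187 .03,.02
```

```text
shift cm [ -0.64  -0.68 -14.81] rot [-0.001  0.001 -0.015] tcp [ 0.4404 -0.1802  0.1781] F [ 0.5 -0.4 -0. ] w 1.001 t 12.62
cs1 [105.6166   0.436   -0.185 ] tcp [ 0.4404 -0.1802  0.1781] d(cm) [-0.44 -0.48]
```

View pics/cs1.png

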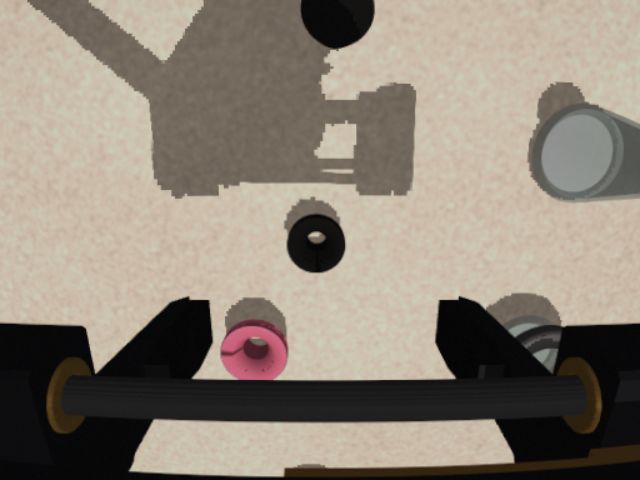

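View pics/cs1_fit.png

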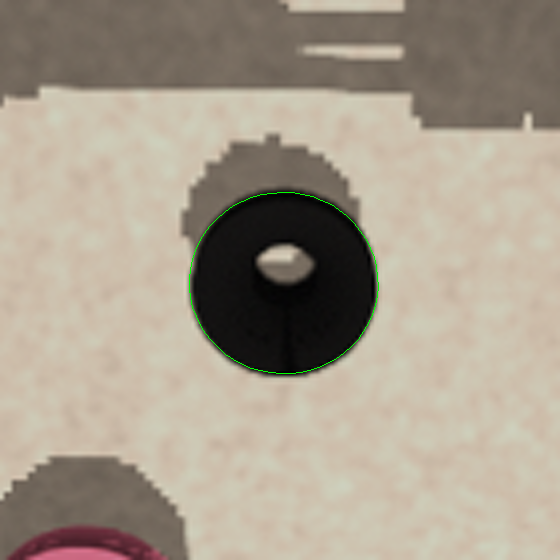

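>>> servo_tool --steps '[[[-0.5, -0.6, -4, 0, 0, -0.015, 0], [0, 0, -4, 0, 0, 0, 0], [0, 0, -3, 0, 0, 0, 0], [0, 0, 0, 0, 0, 0, 0], [0, 0, 0, 0, 0, 0, 0]]]'

```text
clock: 13.3
ee_pos: [0.4407, -0.1886, 0.0722]
orientation: [0.007, 0.706, 0.708, 0.002]
wrist_force: [0.2, 0.5, -0.1]
width: 1.0
```

```bash
python3 need.py .4352 -.1862 .028; python3 meas.py wrist cs2 .436 -.185 .03,.02
```

```text
shift cm [-0.55  0.24 -4.42] rot [ 0.008  0.012 -0.002] tcp [ 0.4407 -0.1886  0.0722] F [ 0.2  0.5 -0.1] w 1.0 t 13.3
cs2 [111.4453   0.4362  -0.1845] tcp [ 0.4407 -0.1886  0.0722] d(cm) [-0.45  0.41]
```

>>> servo_tool --steps '[[[-0.55, 0.25, -1, 0.008, 0.012, 0, 0], [0, 0, -1.7, 0, 0, 0, 0], [0, 0, -1.2, 0, 0, 0, 0], [0, 0, 0, 0, 0, 0, 60], [0, 0, 0, 0, 0, 0, 60]]]'

```text
clock: 13.98
ee_pos: [0.4367, -0.1872, 0.035]
orientation: [0.002, 0.706, 0.708, 0.0]
wrist_force: [0.5, -0.2, 0.7]
width: 0.794
```

```bash
python3 need.py .4354 -.1858 .028; python3 meas.py wrist cs3 .436 -.185 .03,.02
```

```text
shift cm [-0.13  0.14 -0.7 ] rot [ 0.003  0.004 -0.003] tcp [ 0.4367 -0.1872  0.035 ] F [ 0.5 -0.2  0.7] w 0.794 t 13.97
cs3 [94.7624  0.436  -0.1833] tcp [ 0.4367 -0.1872  0.035 ] d(cm) [-0.07  0.39]
```

>>> servo_tool --steps '[[[-0.1, 0.25, -0.6, 0.003, 0.004, 0, 60], [0, 0, 0, 0, 0, 0, 60], [0, 0, -0.1, 0, 0, 0, 110], [0, 0, 0, 0, 0, 0, 255], [0, 0, 0, 0, 0, 0, 255], [0, 0, 0, 0, 0, 0, 255], [0, 0, 0, 0, 0, 0, 255]]]'

```text
clock: 14.9
ee_pos: [0.4361, -0.1849, 0.0285]
orientation: [0.001, 0.706, 0.708, 0.0]
wrist_force: [0.1, -0.3, 0.6]
width: 0.434
```

```bash
python3 need.py .4354 -.185 .028; python3 meas.py wrist cs4 .436 -.185 .03,.02
```

```text
shift cm [-0.07 -0.01 -0.05] rot [ 0.     0.001 -0.003] tcp [ 0.4361 -0.1849  0.0285] F [ 0.1 -0.3  0.6] w 0.434 t 14.9
cs4 [38.8282  0.4368 -0.1826] tcp [ 0.4361 -0.1849  0.0285] d(cm) [0.07 0.23]
```

View pics/cs4_fit.png

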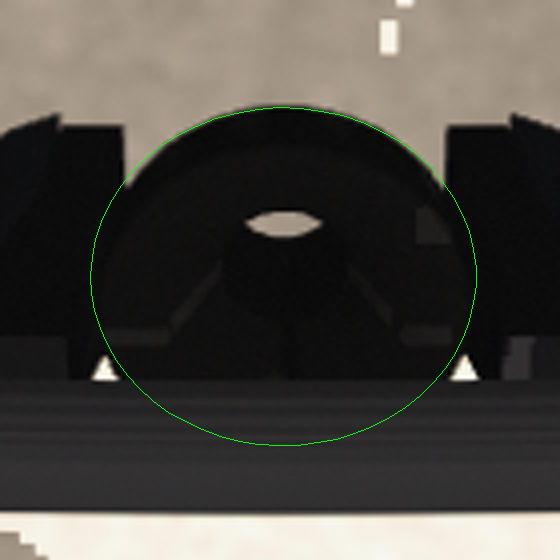

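>>> servo_tool --steps '[[[0, 0, 3, 0, 0, 0, 255], [0, 0, 5, 0, 0, 0, 255], [0, -3, 5, 0, 0, 0, 255], [3, -5, 5, 0, 0, 0, 255], [4, -5, 0, 0, 0, 0, 255], [5, -4, 0, 0, 0, 0, 255], [4, 0, 0, 0, 0, 0, 255], [0, 0, 0, 0, 0, 0, 255], [0, 0, 0, 0, 0, 0, 255], [0, 0, 0, 0, 0, 0, 255]]]'

```text
clock: 16.2
ee_pos: [0.5861, -0.3458, 0.2038]
orientation: [-0.001, 0.706, 0.708, -0.001]
wrist_force: [-0.7, 0.1, -0.2]
width: 0.436
```

```bash
python3 need.py .608 -.278 .16; python3 meas.py wrist fs1 .608 -.278 .105,.018; python3 meas.py wrist fs1 .608 -.278 .105,.018 .105,.013
```

```text
shift cm [ 2.19  6.78 -4.38] rot [-0.001 -0.003 -0.003] tcp [ 0.5861 -0.3458  0.2038] F [-0.7  0.1 -0.2] w 0.436 t 16.2
fs1 [79.8245  0.6085 -0.2815] tcp [ 0.5861 -0.3458  0.2038] d(cm) [2.24 6.43]
fs1 [128.384    0.6087  -0.2817] tcp [ 0.586  -0.3458  0.2039] d(cm) [2.27 6.41]
```

View pics/fs1.png

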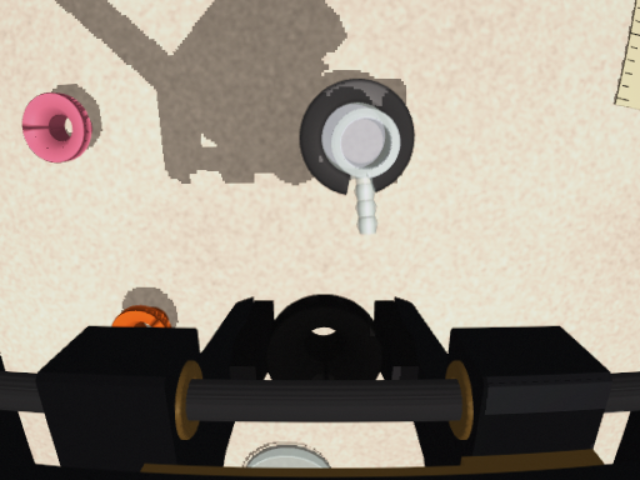

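View pics/fs1_fit.png

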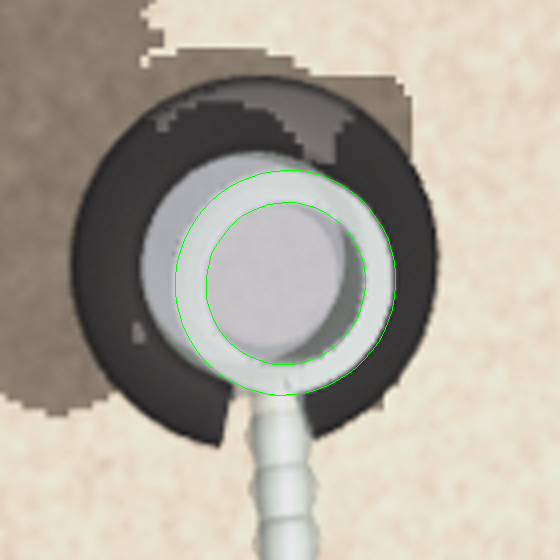

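>>> servo_tool --steps '[[[1.2, 3.5, 0, 0, 0, 0, 255], [1, 2.8, -0.5, 0, 0, 0, 255], [0, 0, -1.5, 0, 0, 0, 255], [0, 0, -1.5, 0, 0, 0, 255], [0, 0, 0, 0, 0, 0, 255], [0, 0, 0, 0, 0, 0, 255]]]'

```text
clock: 17.05
ee_pos: [0.6054, -0.2841, 0.1685]
orientation: [-0.0, 0.708, 0.707, -0.001]
wrist_force: [0.2, -0.1, -0.7]
width: 0.436
```

```bash
python3 need.py .608 -.2828 .115; python3 meas.py wrist fs2 .608 -.28 .105,.018
```

```text
shift cm [ 0.26  0.13 -5.35] rot [ 0.001 -0.002  0.002] tcp [ 0.6054 -0.2841  0.1685] F [ 0.2 -0.1 -0.7] w 0.436 t 17.05
fs2 [54.1271  0.608  -0.2633] tcp [ 0.6054 -0.2841  0.1685] d(cm) [0.26 2.08]
```

View pics/fs2_fit.png

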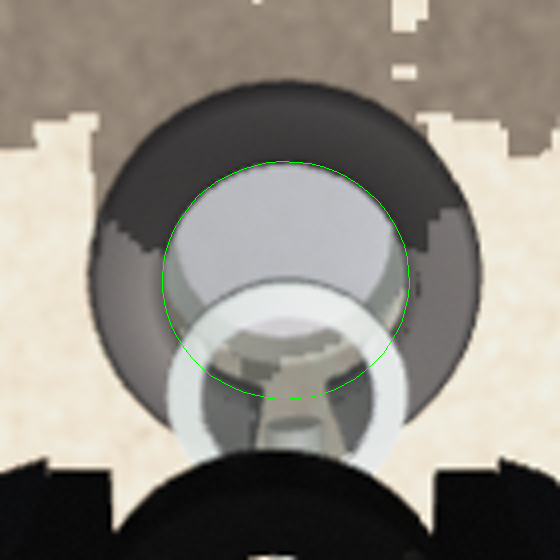

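Fit jumped to the base; redo on the saved picture with a small range.

Run:
```python
from h import *
im=np.load("pics/fs2.npy"); c=imaging.get_calibration("wrist")
print(fit(im,c,.6085,-.2815,[(.105,.018)],rng=.004), fit(im,c,.6085,-.2815,[(.105,.013)],rng=.004))
```

```text
[49.18327713  0.6082     -0.2815    ] [60.23060608  0.6082     -0.2815    ]
```

>>> servo_tool --steps '[[[0.25, 0.1, -0.8, 0, 0, 0, 255], [0, 0, -0.8, 0, 0, 0, 255], [0, 0, -0.3, 0, 0, 0, 255], [0, 0, 0, 0, 0, 0, 255], [0, 0, 0, 0, 0, 0, 255]]]'

```text
clock: 17.73
ee_pos: [0.6081, -0.2838, 0.1485]
orientation: [0.0, 0.708, 0.706, -0.001]
wrist_force: [-0.3, 0.0, 0.7]
width: 0.437
```

```bash
sed -i 's/b=fit(im,c,x,y,C)/b=fit(im,c,x,y,C,rng=.004)/' meas.py; python3 need.py .608 -.2828 .115; python3 meas.py wrist fs3 .6085 -.2815 .105,.018
```

```text
shift cm [-0.01  0.1  -3.35] rot [ 0.002 -0.002  0.003] tcp [ 0.6081 -0.2838  0.1485] F [-0.3  0.   0.7] w 0.437 t 17.73
fs3 [53.7346  0.6083 -0.2818] tcp [ 0.6081 -0.2838  0.1485] d(cm) [0.02 0.2 ]
```

View pics/fs3_fit.png

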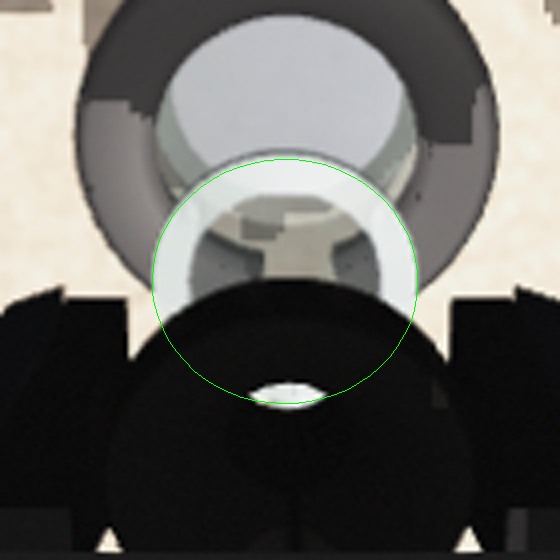

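>>> servo_tool --steps '[[[-0.03, 0.08, -1, 0, 0, 0.003, 255], [0, 0, -0.8, 0, 0, 0, 255], [0, 0, -0.4, 0, 0, 0, 255], [0, 0, 0, 0, 0, 0, 255]]]'

```text
clock: 18.27
ee_pos: [0.6077, -0.2824, 0.1249]
orientation: [-0.0, 0.707, 0.707, -0.001]
wrist_force: [0.1, 0.5, -0.5]
width: 0.437
```

```bash
python3 need.py .6076 -.283 .1135
```

```text
shift cm [-0.01 -0.06 -1.14] rot [ 0.001 -0.002 -0.001] tcp [ 0.6077 -0.2824  0.1249] F [ 0.1  0.5 -0.5] w 0.437 t 18.27
```

>>> servo_tool --steps '[[[0, -0.06, -0.4, 0, 0, 0, 255], [0, 0, -0.4, 0, 0, 0, 255], [0, 0, -0.2, 0, 0, 0, 255], [0, 0, -0.2, 0, 0, 0, 255]]]'

```text
clock: 18.77
ee_pos: [0.6084, -0.2829, 0.1135]
orientation: [0.0, 0.707, 0.708, -0.0]
wrist_force: [-1.7, 3.6, 11.0]
width: 0.436
```

```bash
python3 need.py .6076 -.283 .1135
```

```text
shift cm [-0.08 -0.01  0.  ] rot [ 0.001 -0.    -0.001] tcp [ 0.6084 -0.2829  0.1135] F [-1.7  3.6 11. ] w 0.436 t 18.77
```

>>> servo_tool --steps '[[[0, 0, -0.1, 0, 0, 0, 255], [0, 0, 0, 0, 0, 0, 90], [0, 0, 0, 0, 0, 0, 70], [0, 0, 0, 0, 0, 0, 70], [0, 0, 0, 0, 0, 0, 70]]]'

```text
clock: 19.4
ee_pos: [0.609, -0.2839, 0.1135]
orientation: [0.002, 0.707, 0.707, -0.001]
wrist_force: [-0.5, 1.5, 0.4]
width: 0.727
```

>>> servo_tool --steps '[[[0, 0, 2, 0, 0, 0, 70], [0, 0, 4, 0, 0, 0, 60], [0, 0, 5, 0, 0, 0, 0], [0, 0, 4, 0, 0, 0, 0], [0, 0, 0, 0, 0, 0, 0], [0, 0, 0, 0, 0, 0, 0]]]'

```text
clock: 20.15
ee_pos: [0.6084, -0.2836, 0.2738]
orientation: [0.003, 0.707, 0.707, -0.0]
wrist_force: [-0.2, -0.3, -0.2]
width: 0.998
```

```bash
python3 need.py .6076 -.283 .1135; python3 meas.py wrist fs4 .6083 -.2815 .115,.02
```

```text
shift cm [ -0.08   0.06 -16.03] rot [ 0.005  0.004 -0.001] tcp [ 0.6084 -0.2836  0.2738] F [-0.2 -0.3 -0.2] w 0.998 t 20.15
fs4 [87.141   0.6088 -0.2812] tcp [ 0.6084 -0.2836  0.2738] d(cm) [0.04 0.24]
```

View pics/fs4_fit.png

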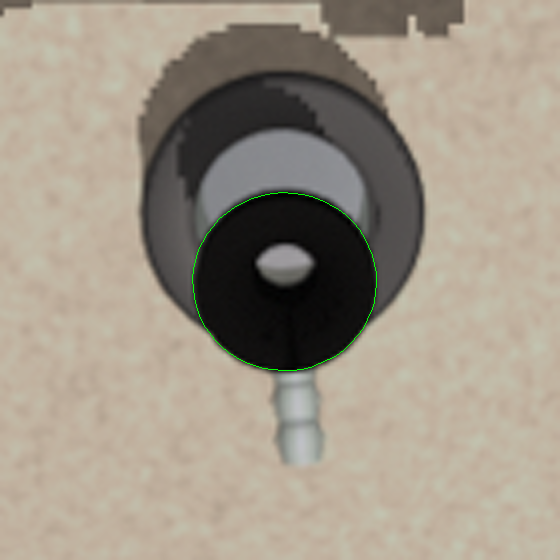

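>>> servo_tool --steps '[[[-1, 4, 0, 0, 0, 0, 0], [-1, 6, 0, 0, 0, 0, 0], [-1, 6, 0, 0, 0, 0, 0], [-1, 6, 0, 0, 0, 0, 0], [-1, 6, 0, 0, 0, 0, 0], [-1, 6, 0, 0, 0, 0, 0], [-1, 6, 0, 0, 0, 0, 0], [-1, 6, 0, 0, 0, 0, 0], [-1, 6, 0, 0, 0, 0, 0], [-1, 5, 0, 0, 0, 0, 0], [0, 0, 0, 0, 0, 0, 0], [0, 0, 0, 0, 0, 0, 0]]]'

```text
clock: 21.7
ee_pos: [0.4941, 0.2998, 0.2555]
orientation: [-0.007, 0.708, 0.706, -0.009]
wrist_force: [1.3, 0.2, -0.1]
width: 0.998
```

```bash
python3 need.py .491 .38 .27
```

```text
shift cm [-0.31  8.02  1.45] rot [ 0.004 -0.023  0.002] tcp [0.4941 0.2998 0.2555] F [ 1.3  0.2 -0.1] w 0.998 t 21.7
```

>>> servo_tool --steps '[[[0, 3, 1, 0.004, -0.023, 0, 0], [0, 3, 0.5, 0, 0, 0, 0], [0, 0, 0, 0, 0, 0, 0], [0, 0, 0, 0, 0, 0, 0], [0, 0, 0, 0, 0, 0, 0]]]'

```text
clock: 22.32
ee_pos: [0.4961, 0.3528, 0.2677]
orientation: [0.0, 0.711, 0.703, -0.003]
wrist_force: [0.6, -0.4, -0.3]
width: 0.999
```

```bash
python3 need.py .491 .38 .27;  python3 meas.py wrist us1 .491 .3815 .122,.023;python3 meas.py wrist us1b .491 .3815 .122,.023
```

```text
shift cm [-0.51  2.72  0.23] rot [ 0.004 -0.004  0.012] tcp [0.4961 0.3528 0.2677] F [ 0.6 -0.4 -0.3] w 0.999 t 22.32
us1 [38.5612  0.4905  0.3865] tcp [0.4961 0.3528 0.2677] d(cm) [-0.56  3.37]
us1b [38.5552  0.4905  0.3867] tcp [0.4961 0.3528 0.2677] d(cm) [-0.56  3.39]
```

View pics/us1b.png

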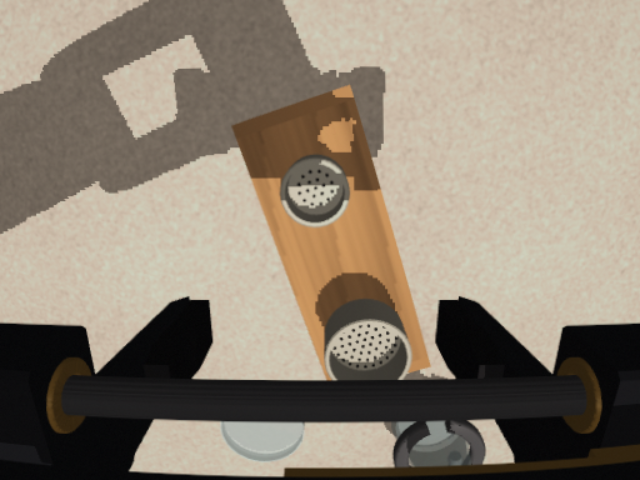

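View pics/us1b_fit.png

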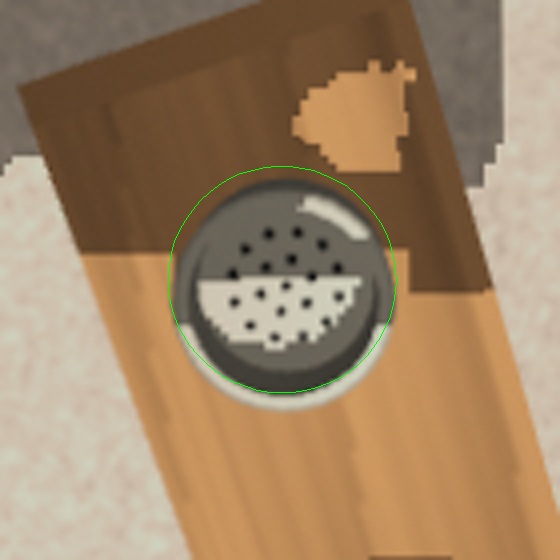

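```bash
cat > measf.py <<'E'
import sys
from h import *
name,x,y,z,r=sys.argv[1],*map(float,sys.argv[2:6])
s=manip.observe(); c=imaging.get_calibration("wrist"); im=imaging.snapshot("wrist")
a=im.astype(np.float32); sat=np.clip((a[:,:,0]-a[:,:,2])/(a.sum(2)+15)*600,0,255).astype(np.uint8)
b=fit(np.dstack([sat]*3),c,x,y,[(z,r)],rng=.01)
print(name,b.round(4),"tcp",s['ee_pos'].round(4),"d(cm)",((b[1:]-s['ee_pos'][:2])*100).round(2))
o=draw(im,c,b[1],b[2],[(z,r)],name+"_fit",70,4)
cv2.imwrite(f"pics/{name}.png",cv2.resize(im[:,:,::-1],(640,480)))
E
python3 measf.py us2 .491 .3815 .122 .023
```

```text
us2 [85.7555  0.4908  0.3832] tcp [0.4961 0.3531 0.2678] d(cm) [-0.53  3.01]
```

View pics/us2_fit.png

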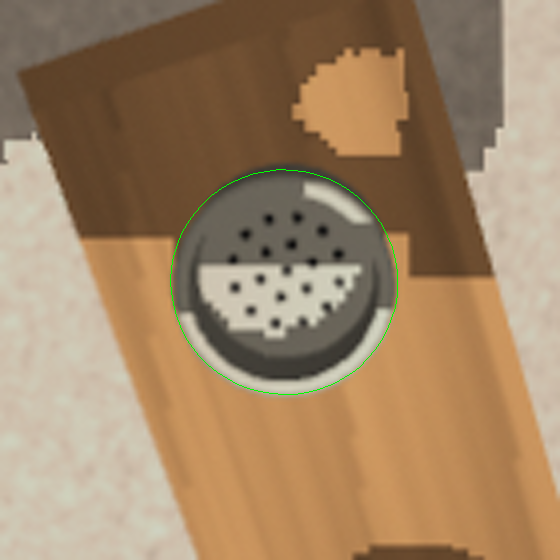

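>>> servo_tool --steps '[[[-0.5, 2, -2, 0.004, -0.004, 0.012, 0], [-0.1, 0.9, -4, 0, 0, 0, 0], [0, 0, -3, 0, 0, 0, 0], [0, 0, 0, 0, 0, 0, 0], [0, 0, 0, 0, 0, 0, 0]]]'

```text
clock: 23.1
ee_pos: [0.4913, 0.3822, 0.1784]
orientation: [0.001, 0.707, 0.707, 0.002]
wrist_force: [-0.9, 0.4, 1.5]
width: 0.999
```

```bash
python3 need.py .490 .382 .114;  python3 measf.py us3 .491 .383 .122 .023
```

```text
shift cm [-0.13 -0.02 -6.44] rot [-0.002  0.004  0.001] tcp [0.4913 0.3822 0.1784] F [-0.9  0.4  1.5] w 0.999 t 23.1
us3 [73.1533  0.4907  0.3835] tcp [0.4913 0.3822 0.1784] d(cm) [-0.06  0.13]
```

View pics/us3_fit.png

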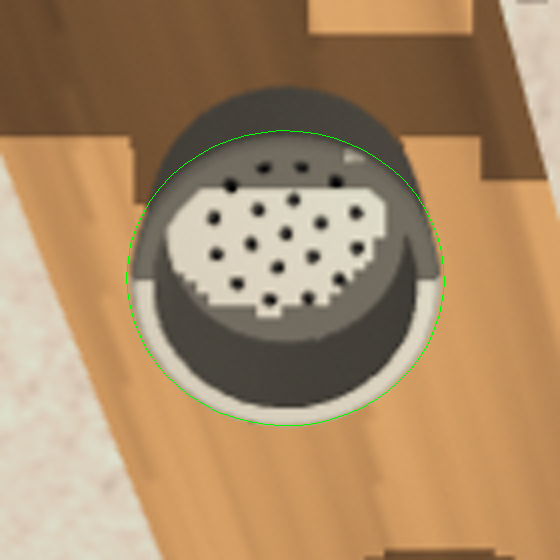

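>>> servo_tool --steps '[[[-0.1, 0, -2.5, 0, 0.004, 0, 0], [0, 0, -2, 0, 0, 0, 0], [0, 0, -1, 0, 0, 0, 0], [0, 0, 0, 0, 0, 0, 0], [0, 0, 0, 0, 0, 0, 0]]]'

```text
clock: 23.78
ee_pos: [0.4937, 0.3834, 0.1276]
orientation: [0.001, 0.708, 0.707, 0.005]
wrist_force: [0.1, -0.3, 0.8]
width: 1.002
```

```bash
python3 need.py .490 .382 .114
```

```text
shift cm [-0.37 -0.14 -1.36] rot [-0.006  0.009  0.002] tcp [0.4937 0.3834 0.1276] F [ 0.1 -0.3  0.8] w 1.002 t 23.77
```

>>> servo_tool --steps '[[[-0.35, -0.1, -0.8, -0.006, 0.009, 0, 0], [0, 0, -0.4, 0, 0, 0, 0], [0, 0, 0, 0, 0, 0, 60], [0, 0, 0, 0, 0, 0, 60]]]'

```text
clock: 24.28
ee_pos: [0.4904, 0.3827, 0.116]
orientation: [0.0, 0.708, 0.707, 0.0]
wrist_force: [0.3, -0.2, 0.7]
width: 0.796
```

```bash
python3 need.py .490 .382 .114
```

```text
shift cm [-0.04 -0.07 -0.2 ] rot [-0.001  0.001  0.001] tcp [0.4904 0.3827 0.116 ] F [ 0.3 -0.2  0.7] w 0.796 t 24.27
```

>>> servo_tool --steps '[[[0, -0.05, -0.2, 0, 0, 0, 90], [0, 0, 0, 0, 0, 0, 110], [0, 0, 0, 0, 0, 0, 125], [0, 0, 0, 0, 0, 0, 140], [0, 0, 0, 0, 0, 0, 255], [0, 0, 0, 0, 0, 0, 255], [0, 0, 0, 0, 0, 0, 255]]]'

```text
clock: 25.15
ee_pos: [0.4902, 0.3823, 0.1142]
orientation: [-0.0, 0.708, 0.707, 0.0]
wrist_force: [-0.7, 0.2, 0.3]
width: 0.514
```

```bash
python3 need.py .490 .382 .114;  python3 measf.py us4 .491 .383 .122 .023
```

```text
shift cm [-0.02 -0.03 -0.02] rot [-0.001  0.     0.001] tcp [0.4902 0.3823 0.1142] F [-0.7  0.2  0.3] w 0.514 t 25.15
us4 [22.708   0.4908  0.3927] tcp [0.4902 0.3823 0.1142] d(cm) [0.06 1.04]
```

View pics/us4_fit.png

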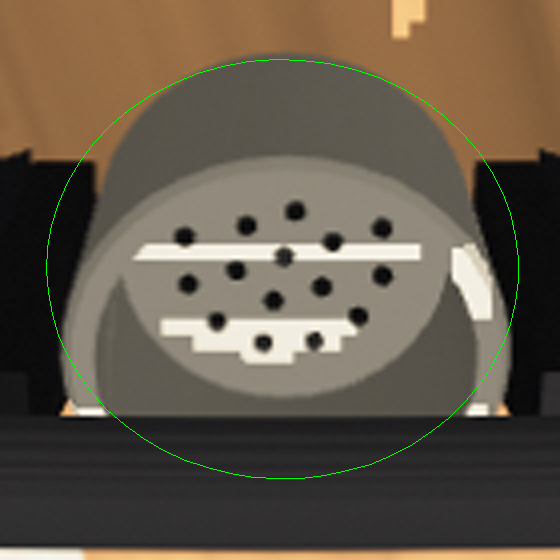

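>>> servo_tool --steps '[[[0, 0, 2, 0, 0, 0, 255], [0, 0, 4, 0, 0, 0, 255], [0, 0, 5, 0, 0, 0, 255], [0, 0, 5, 0, 0, 0, 255], [0, -2, 4, 0, 0, 0, 255], [0, -5, 0, 0, 0, 0, 255], [0, 0, 0, 0, 0, 0, 255], [0, 0, 0, 0, 0, 0, 255]]]'

```text
clock: 26.2
ee_pos: [0.4895, 0.3103, 0.3303]
orientation: [0.002, 0.707, 0.707, 0.004]
wrist_force: [0.3, -0.1, -0.9]
width: 0.516
```

```bash
python3 need.py .490 .382 .3;python3 - <<'E'
from h import *
s=manip.observe(); c=imaging.get_calibration("wrist"); im=imaging.snapshot("wrist"); t=s['ee_pos']
o=draw(im,c,t[0]+.0007,t[1]+.0013,[(t[2]+.0078,.023)],"hs1",70,4)
cv2.imwrite("pics/hs1w.png",cv2.resize(im[:,:,::-1],(640,480)))
im=imaging.snapshot("scene"); c=imaging.get_calibration("scene")
u=proj(c,[t])[0].astype(int); print(u)
cv2.imwrite("pics/hs1s.png",cv2.resize(im[max(u[1]-80,0):u[1]+80,max(u[0]-100,0):u[0]+100,::-1],None,fx=4,fy=4))
E
```

```text
shift cm [ 0.05  7.17 -3.03] rot [-0.003  0.009  0.001] tcp [0.4895 0.3103 0.3303] F [ 0.3 -0.1 -0.9] w 0.516 t 26.2
[318  59]
```

View pics/hs1.png

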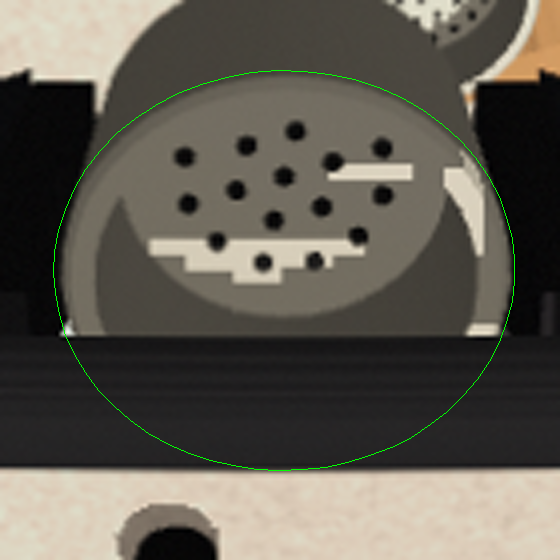

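View pics/hs1s.png

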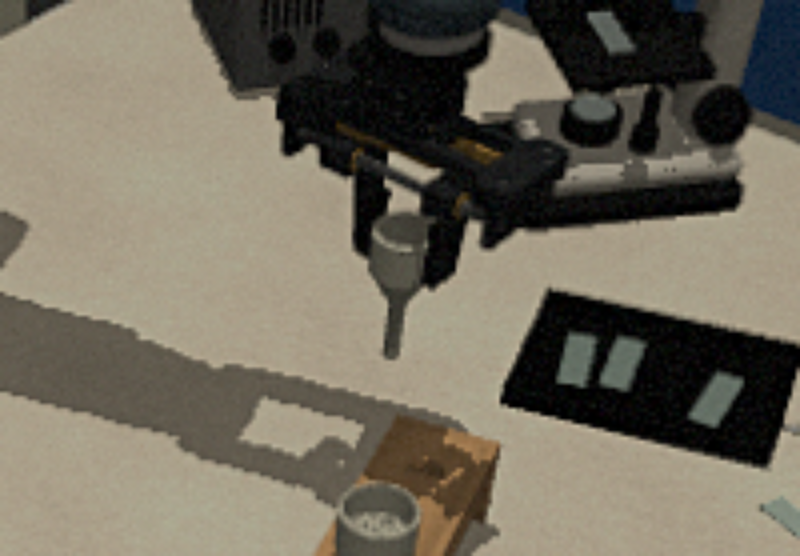

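>>> servo_tool --steps '[[[0, -4, 0, 0, 0.009, 0, 255], [1, -6, 0, 0, 0, 0, 255], [1, -6, 0, 0, 0, 0, 255], [1, -6, 0, 0, 0, 0, 255], [1, -6, 0, 0, 0, 0, 255], [1, -6, 0, 0, 0, 0, 255], [1.5, -6, 0, 0, 0, 0, 255], [1.5, -6, 0, 0, 0, 0, 255], [1.5, -6, 0, 0, 0, 0, 255], [1.5, -5, 0, 0, 0, 0, 255], [0, 0, 0, 0, 0, 0, 255], [0, 0, 0, 0, 0, 0, 255]]]'

```text
clock: 27.8
ee_pos: [0.6011, -0.2654, 0.3209]
orientation: [-0.008, 0.701, 0.713, -0.001]
wrist_force: [0.4, 0.4, -0.8]
width: 0.514
```

```bash
python3 need.py .608 -.36 .30
```

```text
shift cm [ 0.69 -9.46 -2.09] rot [-0.01  -0.012 -0.017] tcp [ 0.6011 -0.2654  0.3209] F [ 0.4  0.4 -0.8] w 0.514 t 27.8
```

>>> servo_tool --steps '[[[0.4, -4, -0.5, -0.01, -0.012, -0.017, 255], [0.3, -4, -0.5, 0, 0, 0, 255], [0, 0, 0, 0, 0, 0, 255], [0, 0, 0, 0, 0, 0, 255], [0, 0, 0, 0, 0, 0, 255]]]'

```text
clock: 28.42
ee_pos: [0.6105, -0.3369, 0.3109]
orientation: [-0.001, 0.703, 0.711, 0.001]
wrist_force: [-0.4, 1.5, -1.5]
width: 0.515
```

```bash
python3 need.py .608 -.2814 .20; python3 meas.py wrist ts1 .6088 -.2812 .115,.02; python3 need.py .608 -.2814 .20
```

```text
shift cm [ -0.25   5.55 -11.09] rot [-0.002 -0.    -0.011] tcp [ 0.6105 -0.3369  0.3109] F [-0.4  1.5 -1.5] w 0.515 t 28.43
ts1 [74.7802  0.6088 -0.2822] tcp [ 0.6105 -0.3369  0.3109] d(cm) [-0.17  5.47]
shift cm [ -0.26   5.54 -11.11] rot [-0.002  0.    -0.011] tcp [ 0.6106 -0.3368  0.3111] F [ 0.7  0.6 -2.3] w 0.512 t 28.48
```

View pics/ts1.png

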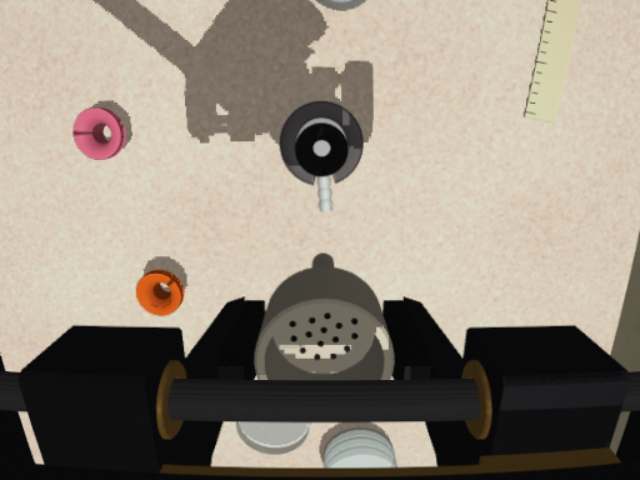

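View pics/ts1_fit.png

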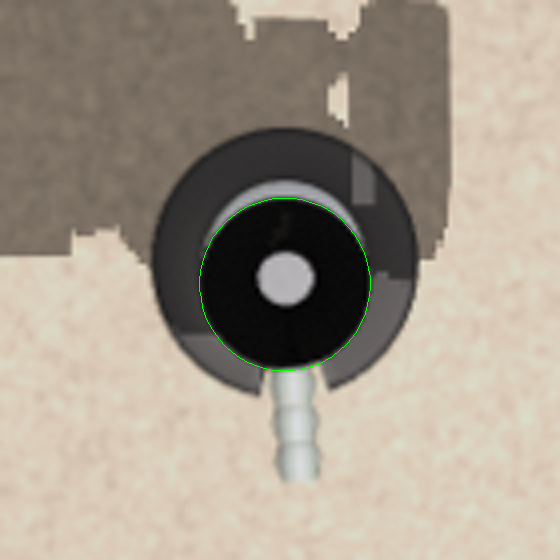

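Run:
```python
from h import *
im=np.load("pics/ts1.npy"); c=imaging.get_calibration("wrist"); t=manip.observe()['ee_pos']
z=t[2]-.0952
o=draw(im,c,t[0]+.001,t[1]+.0002,[(z,.006),(z+.045,.006)],"tip1",25,12)
print(t)
```

```text
[ 0.61062974 -0.33681517  0.31110082]
```

View pics/tip1.png

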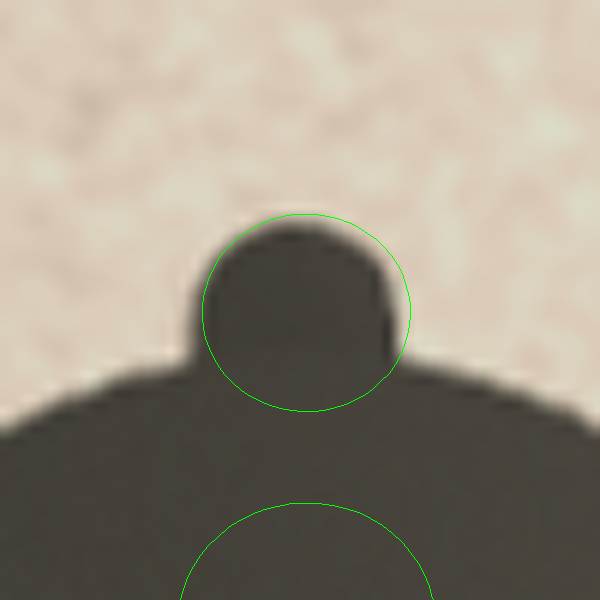

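>>> servo_tool --steps '[[[-0.2, 3, 0, 0, 0, -0.011, 255], [0, 2.5, -1, 0, 0, 0, 255], [0, 0, -3, 0, 0, 0, 255], [0, 0, -3, 0, 0, 0, 255], [0, 0, 0, 0, 0, 0, 255], [0, 0, 0, 0, 0, 0, 255]]]'

```text
clock: 29.22
ee_pos: [0.6102, -0.2751, 0.2446]
orientation: [0.002, 0.705, 0.709, 0.002]
wrist_force: [0.4, -0.2, -1.5]
width: 0.514
```

```bash
python3 need.py .6084 -.2813 .1532
```

```text
shift cm [-0.18 -0.62 -9.14] rot [ 0.001  0.006 -0.006] tcp [ 0.6102 -0.2751  0.2446] F [ 0.4 -0.2 -1.5] w 0.514 t 29.23
```

>>> servo_tool --steps '[[[-0.15, -0.6, -0.7, 0, 0.006, -0.006, 255], [0, 0, -1, 0, 0, 0, 255], [0, 0, -0.5, 0, 0, 0, 255], [0, 0, 0, 0, 0, 0, 255], [0, 0, 0, 0, 0, 0, 255]]]'

```text
clock: 29.85
ee_pos: [0.6096, -0.2826, 0.2241]
orientation: [0.002, 0.708, 0.707, -0.0]
wrist_force: [0.7, -0.1, -1.6]
width: 0.514
```

```bash
python3 need.py .6084 -.2813 .1532
python3 - <<'E'
from h import *
im=imaging.snapshot("scene"); c=imaging.get_calibration("scene")
u=proj(c,[[.608,-.281,.13]])[0].astype(int); print(u)
cv2.imwrite("pics/a1.png",cv2.resize(im[max(u[1]-60,0):u[1]+60,max(u[0]-70,0):u[0]+70,::-1],None,fx=5,fy=5,interpolation=cv2.INTER_CUBIC))
E
```

```text
shift cm [-0.12  0.13 -7.09] rot [0.003 0.003 0.001] tcp [ 0.6096 -0.2826  0.2241] F [ 0.7 -0.1 -1.6] w 0.514 t 29.85
[194 261]
```

View pics/a1.png

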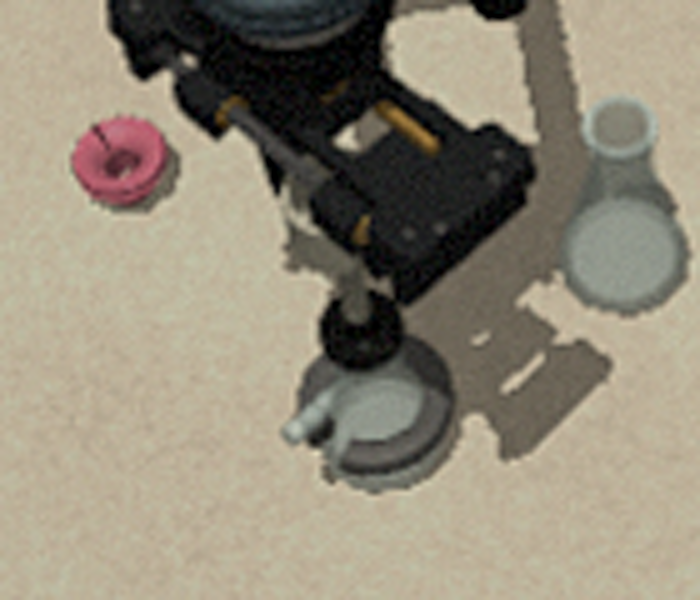

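Looks aligned: stem is over the collar. Correct and lower.

>>> servo_tool --steps '[[[-0.1, 0.12, -0.7, 0.003, 0.003, 0, 255], [0, 0, -0.8, 0, 0, 0, 255], [0, 0, -0.5, 0, 0, 0, 255], [0, 0, 0, 0, 0, 0, 255]]]'

```text
clock: 30.4
ee_pos: [0.6084, -0.2811, 0.2025]
orientation: [-0.0, 0.707, 0.707, -0.0]
wrist_force: [-0.3, -0.6, -1.3]
width: 0.518
```

```bash
python3 need.py .6084 -.2813 .1532
```

```text
shift cm [ 0.   -0.02 -4.93] rot [-0.    -0.001  0.001] tcp [ 0.6084 -0.2811  0.2025] F [-0.3 -0.6 -1.3] w 0.518 t 30.4
```

>>> servo_tool --steps '[[[0, 0, -0.4, 0, 0, 0, 255], [0, 0, -0.4, 0, 0, 0, 255], [0, 0, -0.4, 0, 0, 0, 255]]]'

```text
clock: 30.78
ee_pos: [0.6087, -0.2814, 0.1904]
orientation: [0.0, 0.707, 0.707, -0.0]
wrist_force: [-0.6, 0.4, -1.9]
width: 0.514
```

```bash
python3 need.py .6084 -.2813 .1532
```

```text
shift cm [-0.03  0.01 -3.72] rot [0.001 0.    0.001] tcp [ 0.6087 -0.2814  0.1904] F [-0.6  0.4 -1.9] w 0.514 t 30.77
```

>>> servo_tool --steps '[[[0, 0, -0.5, 0, 0, 0, 255], [0, 0, -0.5, 0, 0, 0, 255], [0, 0, -0.5, 0, 0, 0, 255], [0, 0, -0.4, 0, 0, 0, 255], [0, 0, -0.4, 0, 0, 0, 255], [0, 0, 0, 0, 0, 0, 255]]]'

```text
clock: 31.52
ee_pos: [0.6084, -0.2812, 0.1651]
orientation: [-0.0, 0.707, 0.707, -0.0]
wrist_force: [-0.8, -0.4, -2.1]
width: 0.512
```

```bash
python3 need.py .6084 -.2813 .1532
```

```text
shift cm [-0.   -0.01 -1.19] rot [-0.    -0.     0.001] tcp [ 0.6084 -0.2812  0.1651] F [-0.8 -0.4 -2.1] w 0.512 t 31.52
```

>>> servo_tool --steps '[[[0, 0, -0.4, 0, 0, 0, 255], [0, 0, -0.4, 0, 0, 0, 255], [0, 0, -0.2, 0, 0, 0, 255], [0, 0, -0.2, 0, 0, 0, 255]]]'

```text
clock: 32.02
ee_pos: [0.6088, -0.2819, 0.154]
orientation: [0.001, 0.707, 0.707, -0.0]
wrist_force: [-3.2, 1.1, 11.3]
width: 0.513
```

```bash
python3 need.py .6084 -.2813 .1532
```

```text
shift cm [-0.04  0.06 -0.08] rot [0.002 0.001 0.001] tcp [ 0.6088 -0.2819  0.154 ] F [-3.2  1.1 11.3] w 0.513 t 32.02
```

Contact at the expected height. A slight press, then release.

>>> servo_tool --steps '[[[0, 0, -0.2, 0, 0, 0, 255], [0, 0, 0, 0, 0, 0, 100], [0, 0, 0, 0, 0, 0, 80], [0, 0, 0, 0, 0, 0, 60], [0, 0, 0, 0, 0, 0, 60]]]'

```text
clock: 32.65
ee_pos: [0.6099, -0.2827, 0.1547]
orientation: [0.003, 0.707, 0.707, -0.0]
wrist_force: [-0.3, -0.2, -0.3]
width: 0.77
```

>>> servo_tool --steps '[[[0, 0, 2, 0, 0, 0, 60], [0, 0, 3, 0, 0, 0, 60], [0, 0, 5, 0, 0, 0, 0], [0, 0, 5, 0, 0, 0, 0], [0, 0, 0, 0, 0, 0, 0], [0, 0, 0, 0, 0, 0, 0]]]'

```text
clock: 33.4
ee_pos: [0.6092, -0.2821, 0.3149]
orientation: [0.004, 0.707, 0.707, 0.0]
wrist_force: [0.3, 1.0, -0.5]
width: 1.002
```

```bash
python3 need.py .6084 -.2813 .1532; python3 meas.py wrist ds1 .6088 -.2815 .161,.023
python3 - <<'E'
from h import *
im=imaging.snapshot("scene"); c=imaging.get_calibration("scene")
u=proj(c,[[.608,-.281,.13]])[0].astype(int)
cv2.imwrite("pics/a2.png",cv2.resize(im[max(u[1]-60,0):u[1]+60,max(u[0]-70,0):u[0]+70,::-1],None,fx=5,fy=5,interpolation=cv2.INTER_CUBIC))
E
```

```text
shift cm [ -0.08   0.08 -16.17] rot [0.005 0.006 0.001] tcp [ 0.6092 -0.2821  0.3149] F [ 0.3  1.  -0.5] w 1.002 t 33.4
ds1 [37.8011  0.6093 -0.2775] tcp [ 0.6092 -0.2821  0.3149] d(cm) [0.01 0.46]
```

View pics/a2.png

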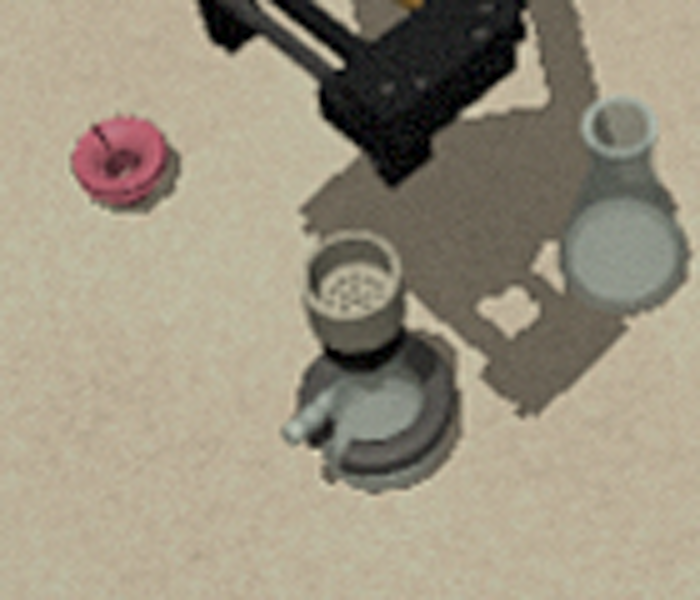

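View pics/ds1_fit.png

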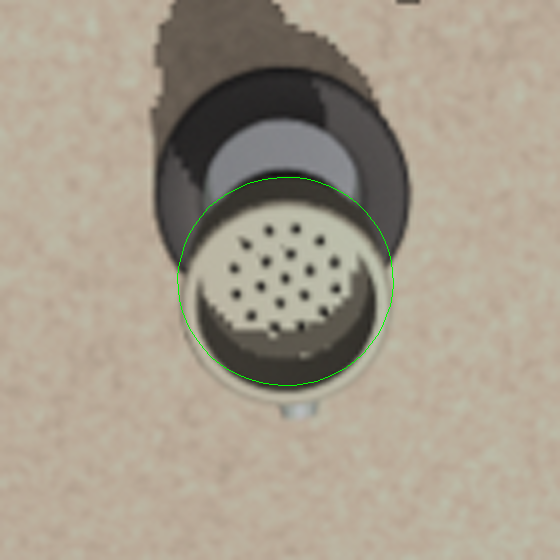

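>>> servo_tool --steps '[[[-0.5, 4, 0, 0.005, 0.006, 0, 0], [-1, 6, 0, 0, 0, 0, 0], [-1, 6, 0, 0, 0, 0, 0], [-1, 6, 0, 0, 0, 0, 0], [-1, 6, 0, 0, 0, 0, 0], [-1, 6, 0, 0, 0, 0, 0], [-1, 6, 0, 0, 0, 0, 0], [-1, 6, 0, 0, 0, 0, 0], [-1, 3, 0, 0, 0, 0, 0], [0, 0, 0, 0, 0, 0, 0], [0, 0, 0, 0, 0, 0, 0], [0, 0, 0, 0, 0, 0, 0]]]'

```text
clock: 35.0
ee_pos: [0.5123, 0.2186, 0.296]
orientation: [-0.012, 0.709, 0.705, -0.009]
wrist_force: [-0.6, 0.7, -0.4]
width: 1.002
```

```bash
python3 need.py .526 .267 .3;  python3 measf.py ul1 .527 .268 .138 .031
```

```text
shift cm [1.37 4.84 0.4 ] rot [-0.004 -0.029  0.005] tcp [0.5123 0.2186 0.296 ] F [-0.6  0.7 -0.4] w 1.002 t 35.0
ul1 [90.7003  0.5263  0.2677] tcp [0.5123 0.2186 0.296 ] d(cm) [1.4  4.91]
```

View pics/ul1_fit.png

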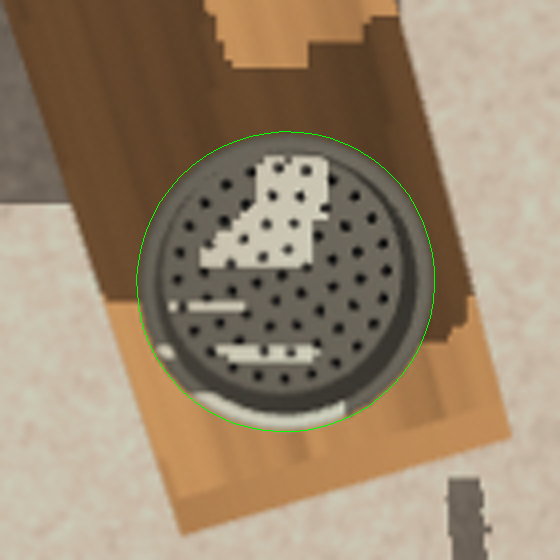

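>>> servo_tool --steps '[[[1, 3, -1, -0.004, -0.029, 0.005, 0], [0.3, 1.8, -3, 0, 0, 0, 0], [0, 0, -4, 0, 0, 0, 0], [0, 0, 0, 0, 0, 0, 0], [0, 0, 0, 0, 0, 0, 0]]]'

```text
clock: 35.67
ee_pos: [0.5296, 0.2627, 0.2168]
orientation: [0.002, 0.71, 0.704, 0.002]
wrist_force: [-0.4, 0.5, 0.2]
width: 1.001
```

```bash
python3 need.py .5255 .2667 .127;  python3 measf.py ul2 .5263 .2677 .138 .031
```

```text
shift cm [-0.41  0.4  -8.98] rot [0.    0.005 0.009] tcp [0.5296 0.2627 0.2168] F [-0.4  0.5  0.2] w 1.001 t 35.67
ul2 [61.6983  0.5265  0.2689] tcp [0.5296 0.2627 0.2168] d(cm) [-0.31  0.62]
```

View pics/ul2.png

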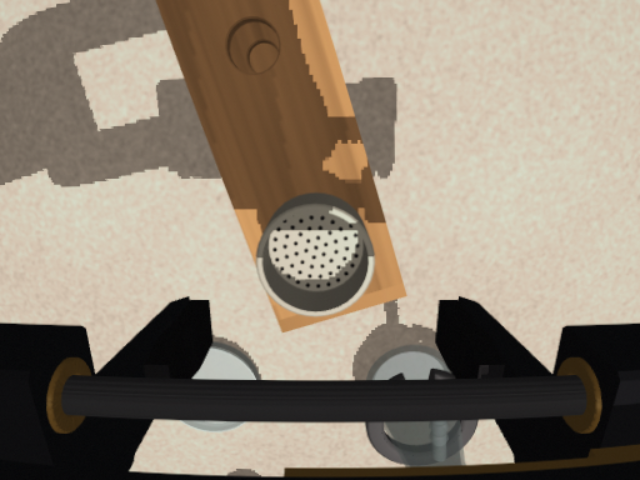

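>>> servo_tool --steps '[[[-0.4, 0.4, -3, 0, 0.005, 0.009, 0], [0, 0, -2.5, 0, 0, 0, 0], [0, 0, -1, 0, 0, 0, 0], [0, 0, 0, 0, 0, 0, 0], [0, 0, 0, 0, 0, 0, 0]]]'

```text
clock: 36.35
ee_pos: [0.531, 0.2665, 0.1596]
orientation: [0.004, 0.708, 0.706, 0.006]
wrist_force: [-1.0, 0.2, -0.3]
width: 1.005
```

```bash
python3 need.py .5255 .267 .127;  python3 measf.py ul3 .5263 .2677 .138 .031
```

```text
shift cm [-0.55  0.05 -3.26] rot [-0.003  0.014  0.002] tcp [0.531  0.2665 0.1596] F [-1.   0.2 -0.3] w 1.005 t 36.35
ul3 [32.5786  0.5298  0.2755] tcp [0.531  0.2665 0.1596] d(cm) [-0.12  0.9 ]
```

View pics/ul3_fit.png

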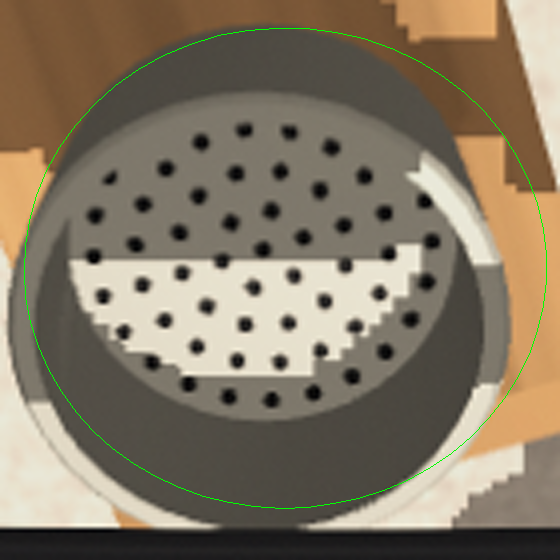

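>>> servo_tool --steps '[[[-0.5, 0.05, -0.6, -0.003, 0.014, 0.002, 0], [0, 0, -1, 0, 0, 0, 0], [0, 0, -1, 0, 0, 0, 0], [0, 0, -0.4, 0, 0, 0, 0], [0, 0, 0, 0, 0, 0, 30], [0, 0, 0, 0, 0, 0, 30]]]'

```text
clock: 37.15
ee_pos: [0.5257, 0.2672, 0.1281]
orientation: [-0.0, 0.707, 0.707, 0.0]
wrist_force: [-0.3, -0.1, -0.7]
width: 0.882
```

```bash
python3 need.py .5257 .267 .127
```

```text
shift cm [-0.   -0.02 -0.11] rot [-0. -0.  0.] tcp [0.5257 0.2672 0.1281] F [-0.3 -0.1 -0.7] w 0.882 t 37.15
```

>>> servo_tool --steps '[[[0, 0, -0.1, 0, 0, 0, 50], [0, 0, 0, 0, 0, 0, 70], [0, 0, 0, 0, 0, 0, 85], [0, 0, 0, 0, 0, 0, 255], [0, 0, 0, 0, 0, 0, 255], [0, 0, 0, 0, 0, 0, 255]]]'

```text
clock: 37.9
ee_pos: [0.5259, 0.2674, 0.1278]
orientation: [-0.0, 0.707, 0.707, 0.0]
wrist_force: [-0.3, 0.0, -0.0]
width: 0.697
```

```bash
python3 need.py .5257 .267 .127
```

```text
shift cm [-0.02 -0.04 -0.08] rot [-0.001  0.    -0.   ] tcp [0.5259 0.2674 0.1278] F [-0.3  0.  -0. ] w 0.697 t 37.9
```

>>> servo_tool --steps '[[[0, 0, 2, 0, 0, 0, 255], [0, 0, 4, 0, 0, 0, 255], [0, 0, 5, 0, 0, 0, 255], [0, 0, 5, 0, 0, 0, 255], [0, 0, 4, 0, 0, 0, 255], [0, -2, 0, 0, 0, 0, 255], [1, -4, 0, 0, 0, 0, 255], [2, -5, 0, 0, 0, 0, 255], [3, -5, 0, 0, 0, 0, 255], [2, -5, 0, 0, 0, 0, 255], [0, 0, 0, 0, 0, 0, 255], [0, 0, 0, 0, 0, 0, 255]]]'

```text
clock: 39.4
ee_pos: [0.6004, 0.0458, 0.3338]
orientation: [-0.003, 0.707, 0.707, -0.002]
wrist_force: [-0.9, -1.2, -2.1]
width: 0.696
```

```bash
python3 need.py .61 .035 .32
```

```text
shift cm [ 0.96 -1.08 -1.38] rot [-0.001 -0.006  0.   ] tcp [0.6004 0.0458 0.3338] F [-0.9 -1.2 -2.1] w 0.696 t 39.4
```

>>> servo_tool --steps '[[[1, -2, -0.5, 0, -0.006, 0, 255], [0, -1, 0, 0, 0, 0, 255], [0, 0, 0, 0, 0, 0, 255], [0, 0, 0, 0, 0, 0, 255], [0, 0, 0, 0, 0, 0, 255]]]'

```text
clock: 40.02
ee_pos: [0.6098, 0.0166, 0.3279]
orientation: [-0.001, 0.706, 0.709, 0.0]
wrist_force: [-0.2, -0.0, -1.9]
width: 0.698
```

```bash
python3 need.py .61 .035 .32; python3 meas.py wrist tl1 .612 .0988 .16,.025; python3 need.py .611 .0984 .26
python3 - <<'E'
from h import *
im=np.load("pics/tl1.npy"); c=imaging.get_calibration("wrist"); t=manip.observe()['ee_pos']
z=t[2]-.1058
draw(im,c,t[0]+.0006,t[1],[(z,.008)],"tip2",25,12)
E
```

```text
shift cm [ 0.02  1.84 -0.79] rot [-0.001 -0.001 -0.004] tcp [0.6098 0.0166 0.3279] F [-0.2 -0.  -1.9] w 0.698 t 40.02
tl1 [38.7599  0.6122  0.0991] tcp [0.6098 0.0166 0.3279] d(cm) [0.24 8.25]
shift cm [ 0.12  8.18 -6.8 ] rot [-0.001 -0.001 -0.004] tcp [0.6098 0.0166 0.328 ] F [-0.2 -0.1 -0.6] w 0.696 t 40.08
```

View pics/tl1_fit.png

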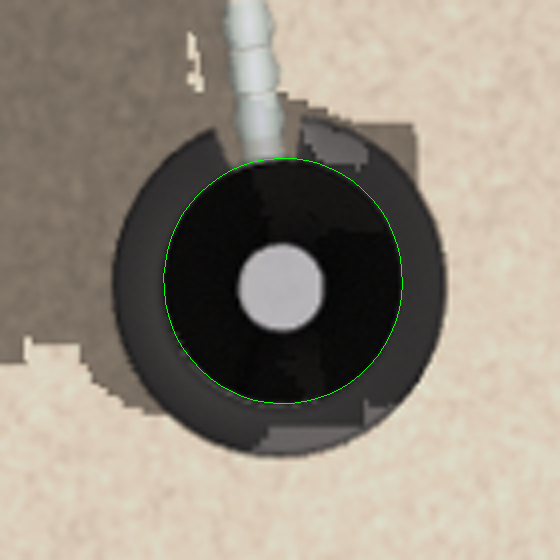

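View pics/tl1.png

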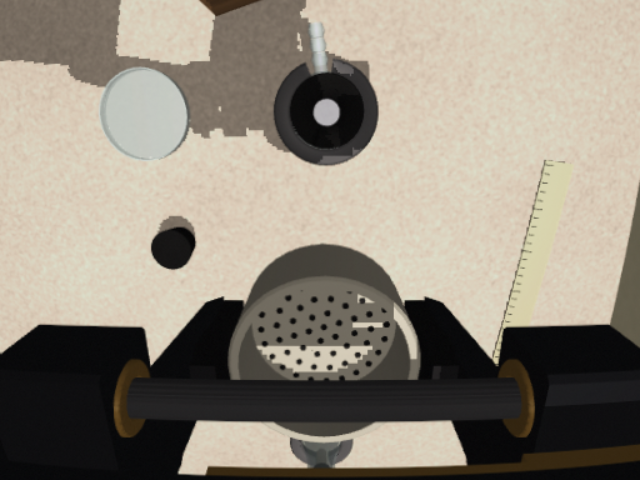

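View pics/tip2.png

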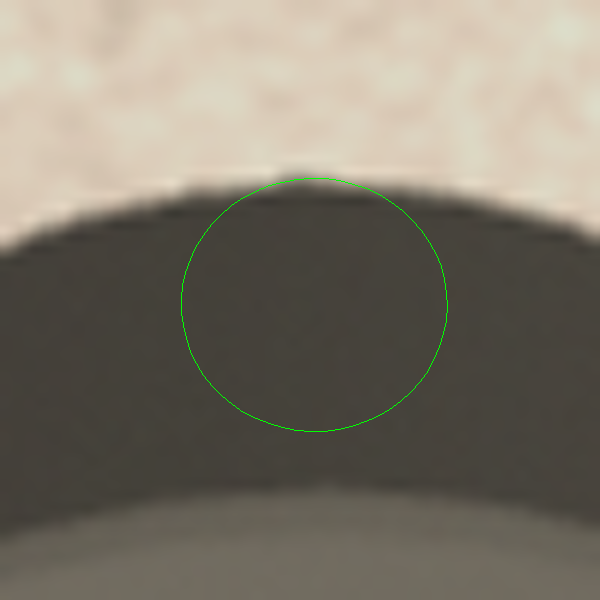

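>>> servo_tool --steps '[[[0.15, 4, 0, 0, 0, -0.004, 255], [0, 4, -0.5, 0, 0, 0, 255], [0, 0, -2, 0, 0, 0, 255], [0, 0, -1, 0, 0, 0, 255], [0, 0, 0, 0, 0, 0, 255], [0, 0, 0, 0, 0, 0, 255]]]'

```text
clock: 40.83
ee_pos: [0.6114, 0.0976, 0.2922]
orientation: [-0.0, 0.707, 0.707, 0.0]
wrist_force: [-0.0, 0.0, -0.7]
width: 0.698
```

```bash
python3 need.py .6115 .0986 .2073
```

```text
shift cm [ 0.01  0.1  -8.49] rot [-0.     0.     0.001] tcp [0.6114 0.0976 0.2922] F [-0.   0.  -0.7] w 0.698 t 40.83
```

>>> servo_tool --steps '[[[0, 0.1, -0.8, 0, 0, 0, 255], [0, 0, -0.8, 0, 0, 0, 255], [0, 0, 0, 0, 0, 0, 255], [0, 0, 0, 0, 0, 0, 255]]]'

```text
clock: 41.32
ee_pos: [0.6119, 0.0973, 0.2759]
orientation: [0.0, 0.708, 0.706, 0.001]
wrist_force: [-0.3, 0.2, -2.2]
width: 0.694
```

```bash
python3 need.py .6115 .0986 .2073;python3 - <<'E'
from h import *
im=imaging.snapshot("scene"); c=imaging.get_calibration("scene")
u=proj(c,[[.611,.0986,.18]])[0].astype(int)
cv2.imwrite("pics/b1.png",cv2.resize(im[max(u[1]-60,0):u[1]+60,max(u[0]-70,0):u[0]+70,::-1],None,fx=5,fy=5,interpolation=cv2.INTER_CUBIC))
E
```

```text
shift cm [-0.04  0.13 -6.86] rot [-0.     0.001  0.003] tcp [0.6119 0.0973 0.2759] F [-0.3  0.2 -2.2] w 0.694 t 41.33
```

View pics/b1.png

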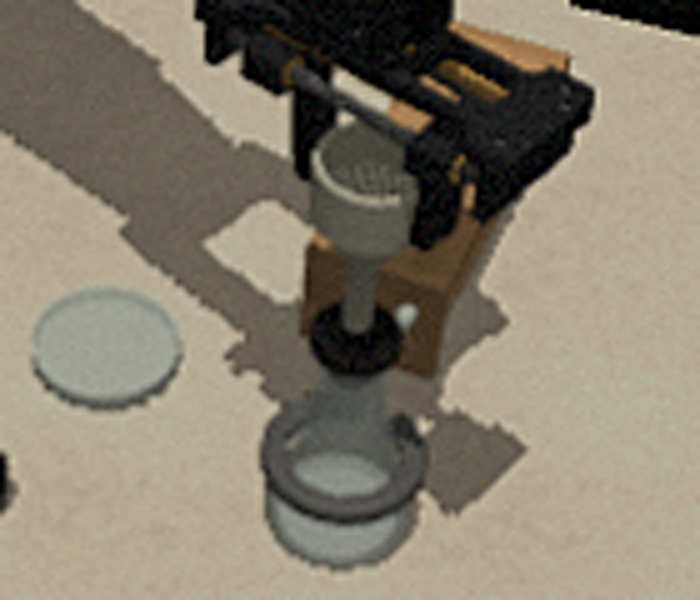

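Stem is right over the collar hole. Lower.

>>> servo_tool --steps '[[[-0.03, 0.12, -0.5, 0, 0, 0.003, 255], [0, 0, -0.6, 0, 0, 0, 255], [0, 0, -0.6, 0, 0, 0, 255], [0, 0, -0.4, 0, 0, 0, 255]]]'

```text
clock: 41.88
ee_pos: [0.6117, 0.0988, 0.2539]
orientation: [0.001, 0.707, 0.707, 0.001]
wrist_force: [-0.3, 0.2, -1.7]
width: 0.699
```

```bash
python3 need.py .6115 .0986 .2073
```

```text
shift cm [-0.02 -0.02 -4.66] rot [-0.     0.002 -0.001] tcp [0.6117 0.0988 0.2539] F [-0.3  0.2 -1.7] w 0.699 t 41.88
```

>>> servo_tool --steps '[[[0, 0, -0.5, 0, 0, 0, 255], [0, 0, -0.5, 0, 0, 0, 255], [0, 0, -0.5, 0, 0, 0, 255]]]'

```text
clock: 42.25
ee_pos: [0.6117, 0.0988, 0.2378]
orientation: [0.001, 0.707, 0.707, 0.001]
wrist_force: [0.4, 0.0, -1.9]
width: 0.698
```

```bash
python3 need.py .6115 .0986 .2073
```

```text
shift cm [-0.02 -0.02 -3.05] rot [-0.     0.002 -0.   ] tcp [0.6117 0.0988 0.2378] F [ 0.4  0.  -1.9] w 0.698 t 42.25
```

>>> servo_tool --steps '[[[0, 0, -0.5, 0, 0, 0, 255], [0, 0, -0.5, 0, 0, 0, 255], [0, 0, -0.5, 0, 0, 0, 255], [0, 0, -0.5, 0, 0, 0, 255]]]'

```text
clock: 42.75
ee_pos: [0.6117, 0.0987, 0.2164]
orientation: [0.001, 0.707, 0.707, 0.001]
wrist_force: [-0.4, -0.2, -1.8]
width: 0.699
```

```bash
python3 need.py .6115 .0986 .2073
```

```text
shift cm [-0.02 -0.01 -0.91] rot [-0.     0.002 -0.   ] tcp [0.6117 0.0987 0.2164] F [-0.4 -0.2 -1.8] w 0.699 t 42.75
```

>>> servo_tool --steps '[[[0, 0, -0.3, 0, 0, 0, 255], [0, 0, -0.3, 0, 0, 0, 255], [0, 0, -0.2, 0, 0, 0, 255], [0, 0, -0.1, 0, 0, 0, 255]]]'

```text
clock: 43.25
ee_pos: [0.6118, 0.0988, 0.2079]
orientation: [0.001, 0.707, 0.707, 0.001]
wrist_force: [-3.9, 0.2, 6.7]
width: 0.696
```

```bash
python3 need.py .6115 .0986 .2073
```

```text
shift cm [-0.03 -0.02 -0.06] rot [-0.     0.002 -0.001] tcp [0.6118 0.0988 0.2079] F [-3.9  0.2  6.7] w 0.696 t 43.25
```

>>> servo_tool --steps '[[[0, 0, -0.2, 0, 0, 0, 255], [0, 0, 0, 0, 0, 0, 70], [0, 0, 0, 0, 0, 0, 50], [0, 0, 0, 0, 0, 0, 20], [0, 0, 0, 0, 0, 0, 20]]]'

```text
clock: 43.88
ee_pos: [0.613, 0.0988, 0.2086]
orientation: [0.002, 0.707, 0.707, 0.002]
wrist_force: [-0.3, 0.1, -0.4]
width: 0.92
```

>>> servo_tool --steps '[[[0, 0, 2, 0, 0, 0, 20], [0, 0, 3, 0, 0, 0, 0], [0, 0, 5, 0, 0, 0, 0], [0, 0, 5, 0, 0, 0, 0], [-4, -3, 0, 0, 0, 0, 0], [-5, -4, 0, 0, 0, 0, 0], [-5, -3, 0, 0, 0, 0, 0], [0, 0, 0, 0, 0, 0, 0], [0, 0, 0, 0, 0, 0, 0], [0, 0, 0, 0, 0, 0, 0]]]'

```text
clock: 45.12
ee_pos: [0.4709, -0.0032, 0.3765]
orientation: [0.009, 0.706, 0.708, 0.006]
wrist_force: [-0.2, 0.5, -0.1]
width: 0.998
```

```bash
python3 need.py .6115 .0986 .2073
python3 - <<'E'
from h import *
for n in ("scene","top"):
    im=imaging.snapshot(n); c=imaging.get_calibration(n); np.save(n+"f.npy",im)
    cv2.imwrite(f"pics/{n}f.png",cv2.resize(im[:,:,::-1],(800,600),interpolation=cv2.INTER_CUBIC))
    t=[]
    for x,y,rims in ((.6118,.0992,[(.217,.031),(.160,.025)]),(.6086,-.2818,[(.161,.023),(.115,.02)])):
        t.append(cv2.resize(draw(im,c,x,y,rims,"tmp",45,6),(400,400)))
    cv2.imwrite(f"pics/{n}ff.png",np.hstack(t))
E
```

```text
shift cm [ 14.06  10.18 -16.92] rot [ 0.004  0.022 -0.002] tcp [ 0.4709 -0.0032  0.3765] F [-0.2  0.5 -0.1] w 0.998 t 45.12
```

View pics/scenef.png

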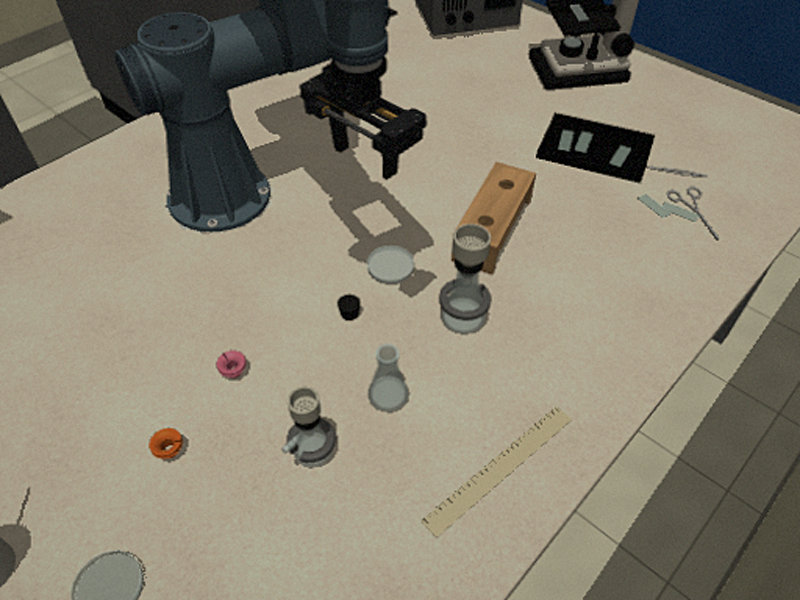

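View pics/sceneff.png

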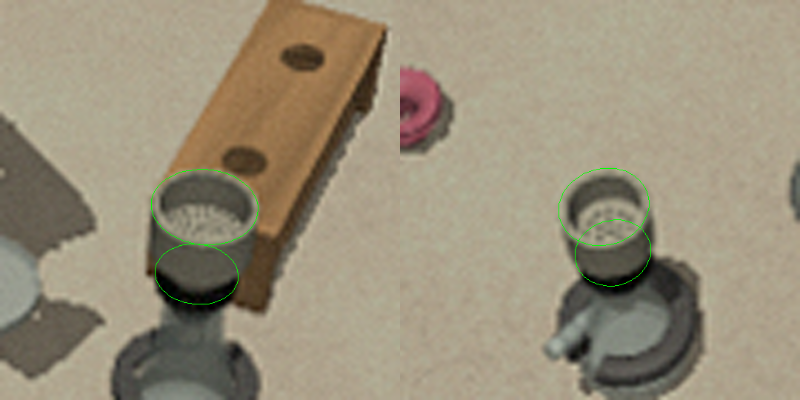

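View pics/topff.png

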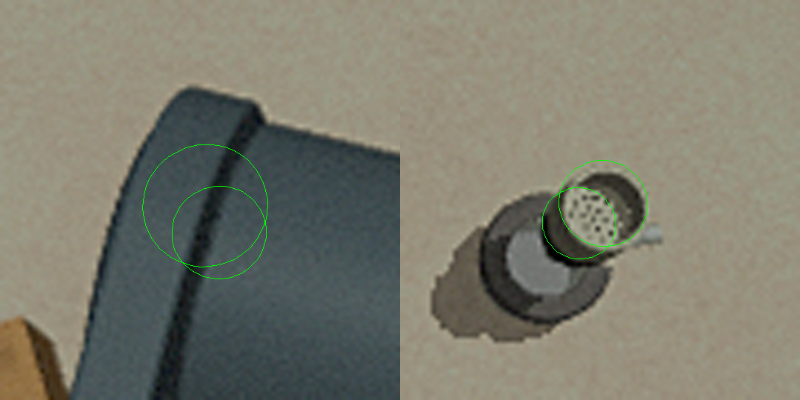

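View pics/topf.png

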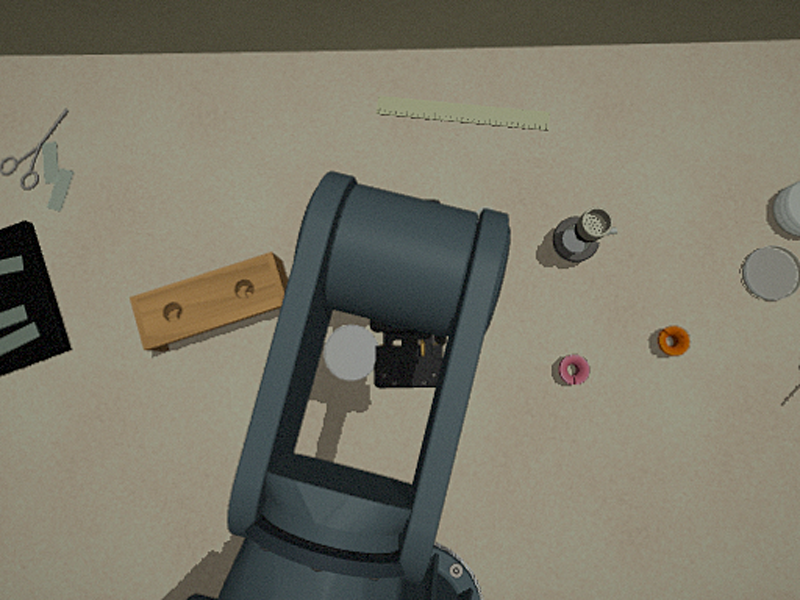

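```bash
python3 -c "
from cell import sign_off; print(sign_off())"
```

```text
the job is handed in; nothing more can be done
None
```

Both filtration sets are assembled and handed in. Each black bored collar sits flange-down in the flask of its size, with the matching funnel upright in it. It took about 45 s of the 141 s.

**Seating:** All four parts met resistance within 1 mm of their calculated home heights, at 7–11 N. Tool-point heights:

| Part | Home height | Height at contact |
|---|---|---|
| Large collar | 158 mm | 158.3 mm |
| Small collar | 113.5 mm | 113.5 mm |
| Small funnel | 153.2 mm | 154.0 mm |
| Large funnel | 207.3 mm | 207.9 mm |

**Last pictures:** In the scene view, both funnel rims match the outlines predicted for fully home (217 mm and 161 mm). Both flasks are standing. The plain flask, stopper, Petri dish, and the orange and pink collars are where they were. The gripper is clear and touching nothing.

**Checks that failed or disagreed:**
- **Top view:** The arm hid the large set in the final top picture, so its rim was checked from the scene camera only.
- **Camera offset:** The top and wrist cameras disagreed by 2–6 mm. I steered by the wrist camera, corrected by what the gripper felt.
- **Circle fits:** A few automatic fits latched onto the wrong edge. I re-measured those or judged them from the picture.

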